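# Move the wrench sockets to the new pin board in reverse order

## Robot

A 7-joint arm with a two-finger parallel gripper is mounted at the origin on a cart in front of the work surface, level with it; the furniture and walls round the work are solid. World frame = base frame: x ahead of the robot, y to its left, z up, the work surface at z = 0. Lengths are in mm, angles in degrees, forces in N, time in s.
With the tool pointing down it reaches from about 425 to 975 mm from the base axis. Payload 16.7 kg.
Tool frame: the origin (TCP) lies midway between the tips of the shut fingers; the grasp point (between the pads) lies grip_depth behind it (grip_depth is the distance from the TCP to the grasp point, in mm); z points along the fingers, y is the direction in which the jaws open and shut (so a half turn about z gives the same grasp; the last joint's range is limited). The gripper opens to 85 mm and grips with 20 to 120 N. Pads are 22 mm wide; open, the fingers measure 114 mm over their backs; the gripper's body (76 mm by 85 mm) begins 54 mm behind the grasp point. The pads swing forward as they close: fully open they stand 13 mm farther back than shut.
Start: joints at [-8.566, 24.414, 4.234, 92.017, -1.954, 63.644, -3.845], TCP at [674.964, -0.019, 231.302] pointing down, gripper open.
Joint ranges: [-163.25, 163.25], [-28.42, 122.38], [-70.27, 78.77], [12.13, 141.07], [-58.53, 238.53], [9.26, 117.41], [-156.51, 156.51]. Speed limits (degrees/s): [108.29, 108.29, 136.94, 136.94, 172.46, 172.46, 172.46].

## Interface

Orientations are given as a 3x3 rotation matrix whose columns are the frame's x, y, z axes.
In Python, from workcell import observe, read_camera, finish_job, grip_depth gives the robot as it stands.
- The arm moves only by the shell command python3 -m pendant 'ROWS' [OPENING] [FORCE]. ROWS is JSON, a list of rows, each a list of 2 entries, a list of its own where there are three numbers: the shift along the world's x, y, z scaled (see below), then the turn, a rotation vector about the world's x, y, z scaled (see below). In form: [[[dx, dy, dz], [rx, ry, rz]], ...]. A call has 1 to 5 rows; each row is the pose to reach, as a shift and turn from the pose measured when the call began, turning the shorter way round; what a row does not reach only later rows make up. The controller multiplies each number of a shift by 400 mm and each number of a turn by pi rad. A row lasts 1/10 s, in which the tool goes at most 50 mm and 8.59 degrees, less where a joint would pass 70% of its speed; a pose out of reach is approached as far as the arm can. A call with a number of a shift or a turn outside -1 to 1 is refused whole. A call with a gripper value outside its range is refused whole. OPENING is the opening, from 0 (shut) to 1 (fully open), set as the call begins (- or left out, the last holds). The fingers move at their own pace and stop on an object; FORCE is the grip in N (left out, the last holds). Time passes only in rows, so rows that repeat a pose let the fingers close. It gives the time, the measured TCP pose, the force and the opening at its end, in the units of the state.
- observe(): the state, without advancing time (a new reading comes with each control period).
- read_camera(name): name is "scene" or "side" or "wrist"; returns a dict with "frame" (400x640x3 uint8, blue, green, red), "camera_matrix" (3x3 intrinsics, pixels), "world_to_cam" (4x4, takes a point from world to camera coordinates); the wrist camera has in their place "mount" (4x4, takes a point from camera to tool coordinates, whose origin is the TCP and whose axes are the flange's). Camera axes: x right, y up, looking along -z (the intrinsics and any distortion apply to the point x, -y, -z); pixel columns grow to the right and rows downward; lengths in mm; the calibration is good to about 2 mm. A picture is of the moment at which its call begins: read the wrist's pose just before it. There is no depth.
- finish_job(): hands the job in, once; it reports no verdict.
The state is a dict: "t": time; "qpos": joint angles; "joint_vel": joint speeds; "joint_torque": joint torques, N m; "tcp_pos": TCP position; "tcp_rot": TCP orientation; "contact_force": force on the tool from outside, world axes, zero at the start; "ft_torque": the same for the moment, N m; "opening": finger opening in mm.
Only numpy, scipy, OpenCV 4.12 (cv2) and the standard library are available. Lean on these libraries where they do the work, as an engineer would, in place of code of your own. Each camera call takes 0.05 s, during which the arm holds its last target.

## Task

Move the four wrench sockets from the old clip rail onto the empty wooden pin board in reverse order, since the board is to be used from the other side of the bench: seen from where the robot stands, the socket at the left end of the rail goes on the pin at the right end of the board, the next one on the pin beside it, and so on. Stand each socket upright over its pin, open end down and fully down on the wood, and do not shift or tip the mug behind the rail.

Things in the scene. Friction and masses are not known exactly. Their poses are not given: they have to be found in the camera images.
- socket_s: loose bare-steel wrench socket, the smallest: thinnest and shortest of the four; upright cylinder, outer diameter 25 mm, height 40 mm, a round bore of 17 mm diameter open at the bottom and 26 mm deep, closed top with a dark square; the lowest 15 mm are 2 mm thinner. Origin: centre of its open lower end; z up along its axis. At the start it stands over the pin of a clip on the rail.
- socket_m: loose bare-steel wrench socket, the second smallest of the four; upright cylinder, outer diameter 31 mm, height 46 mm, a round bore of 23 mm diameter open at the bottom and 32 mm deep, closed top with a dark square; the lowest 15 mm are 2 mm thinner. Origin: centre of its open lower end; z up along its axis. At the start it stands over the pin of a clip on the rail.
- socket_l: loose bare-steel wrench socket, the second largest of the four; upright cylinder, outer diameter 38 mm, height 53 mm, a round bore of 30 mm diameter open at the bottom and 39 mm deep, closed top with a dark square; the lowest 15 mm are 2 mm thinner. Origin: centre of its open lower end; z up along its axis. At the start it stands over the pin of a clip on the rail.
- socket_xl: loose bare-steel wrench socket, the largest: thickest and tallest of the four; upright cylinder, outer diameter 46 mm, height 61 mm, a round bore of 37 mm diameter open at the bottom and 47 mm deep, closed top with a dark square; the lowest 15 mm are 2 mm thinner. Origin: centre of its open lower end; z up along its axis. At the start it stands over the pin of a clip on the rail.
- clip_s: fixed black clip of the old aluminium rail; holds socket_s at the start. Block 58 (x) x 34 (y) x 10 mm high, round upright pin 7 mm thick, tip 21.5 mm above the block. Origin: centre of the block's underside, 8 mm above the bench; x across the rail, away from the robot, y along it to the left, z up. Clips stand about 60 mm apart in changing order; rail 48 x 264 mm, up to 13 mm high.
- clip_m: fixed black clip of the old aluminium rail; holds socket_m at the start. Block 58 (x) x 34 (y) x 10 mm high, round upright pin 7 mm thick, tip 21.5 mm above the block. Origin: centre of the block's underside, 8 mm above the bench; x across the rail, away from the robot, y along it to the left, z up. Clips stand about 60 mm apart in changing order; rail 48 x 264 mm, up to 13 mm high.
- clip_l: fixed black clip of the old aluminium rail; holds socket_l at the start. Block 58 (x) x 34 (y) x 10 mm high, round upright pin 7 mm thick, tip 21.5 mm above the block. Origin: centre of the block's underside, 8 mm above the bench; x across the rail, away from the robot, y along it to the left, z up. Clips stand about 60 mm apart in changing order; rail 48 x 264 mm, up to 13 mm high.
- clip_xl: fixed black clip of the old aluminium rail; holds socket_xl at the start. Block 58 (x) x 34 (y) x 10 mm high, round upright pin 7 mm thick, tip 21.5 mm above the block. Origin: centre of the block's underside, 8 mm above the bench; x across the rail, away from the robot, y along it to the left, z up. Clips stand about 60 mm apart in changing order; rail 48 x 264 mm, up to 13 mm high.
- board: new pin board, fixed: light wooden strip 60 (x) x 260 (y) x 18 mm high, left or right of the rail. Four steel pins 7 mm thick, tips 21.5 mm above the wood, at x = 0, y = -90, -30, 30, 90 mm (right to left). Origin: centre of its underside, on the bench; x away from the robot, y along it to the left, z up. A seated socket's lower end is 18 mm above the bench, as on the clips.
- mug: loose white mug, 82 mm wide, 94 mm high, with a handle at its +y side; it stands behind the old rail (beyond it from the robot), its centre 120 to 140 mm from the rail's centre line. Not to be disturbed. Origin: centre of its underside.
Not all that is in view belongs to the job. Leave any pink look-alike of the clip_l alone. Leave any blue look-alike of the socket_m alone.

How it is judged:
By the outcome, as a careful person would: the job done as asked, in the order asked, and still so for the second after the job is handed in, with the robot touching nothing.
It also fails if it takes over 112 s, if anything falls off the work surface, if the arm or the gripper's body presses on something with over 40 N, if the wrist force passes 120 N, or if a joint passes its speed limit or range.

## Working session

There is one attempt and no reset: what is moved stays moved. The work goes in short steps, Python scripts to look and compute and a shell command to move; the robot and the scene stay as the last step left them, time stands still between calls to the robot, and variables do not carry over. Pictures are saved under pics/ and viewed, and the job is handed in when it is done.

```bash
mkdir -p pics; ls; python3 - <<'E'
from workcell import observe, read_camera, grip_depth
import cv2,numpy as np
s=observe(); print(s['t'],s['tcp_pos'],np.round(s['tcp_rot'],3).tolist(),s['opening'],s['contact_force'], grip_depth if not callable(grip_depth) else grip_depth())
for n in ['scene','side','wrist']:
    c=read_camera(n); cv2.imwrite(f'pics/{n}0.png',c['frame'])
    print(n,c['camera_matrix'],c.get('world_to_cam',c.get('mount')), c.keys())
E
```

```text
pics
0.0 [ 6.74582670e+02 -3.00238847e-02  2.30583007e+02] [[0.0, 1.0, -0.001], [1.0, -0.0, -0.0], [-0.0, -0.001, -1.0]] 85.46203275586322 [0.6782935  0.35988432 0.18899775] 18.700000000000003
scene [[459.84374472   0.         320.73777196]
 [  0.         459.84374472 199.82296059]
 [  0.           0.           1.        ]] [[-7.37713876e-01 -6.75044793e-01 -9.63145323e-03  4.18199073e+02]
 [ 4.18684555e-01 -4.68652368e-01  7.77861299e-01 -2.99832387e+02]
 [-5.29605023e-01  5.69806533e-01  6.28362184e-01 -7.62152634e+02]
 [ 0.00000000e+00  0.00000000e+00  0.00000000e+00  1.00000000e+00]] dict_keys(['frame', 'camera_matrix', 'world_to_cam'])
side [[496.17254947   0.         315.4218968 ]
 [  0.         496.17254947 198.31272685]
 [  0.           0.           1.        ]] [[ 9.14862856e-01 -4.03511409e-01 -1.43002915e-02 -5.45844047e+02]
 [ 2.17325460e-01  4.62264638e-01  8.59698231e-01 -1.64719931e+02]
 [-3.40287525e-01 -7.89613796e-01  5.10602050e-01 -9.68218195e+02]
 [ 0.00000000e+00  0.00000000e+00  0.00000000e+00  1.00000000e+00]] dict_keys(['frame', 'camera_matrix', 'world_to_cam'])
wrist [[327.41378778   0.         319.24827872]
 [  0.         327.41378778 198.07449189]
 [  0.           0.           1.        ]] [[-1.01320020e-04  9.65089290e-01  2.61921079e-01  6.54716523e+01]
 [ 9.99999901e-01 -1.54187469e-05  4.43646912e-04 -9.51385251e-01]
 [ 4.32197379e-04  2.61921098e-01 -9.65089194e-01 -1.43106044e+02]
 [ 0.00000000e+00  0.00000000e+00  0.00000000e+00  1.00000000e+00]] dict_keys(['frame', 'camera_matrix', 'mount'])
```

View pics.

View pics/scene0.png

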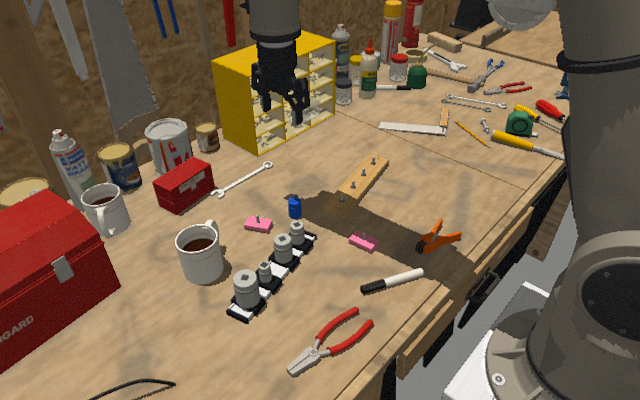

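View pics/side0.png

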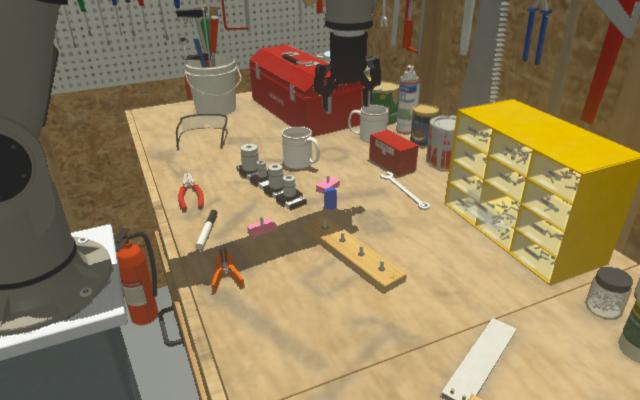

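View pics/wrist0.png

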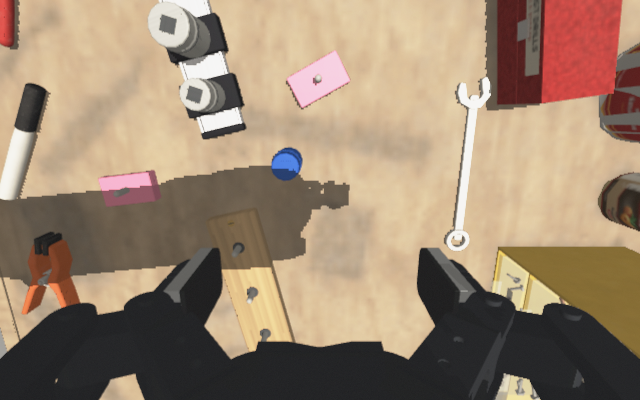

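```bash
cat > h.py <<'E'
import numpy as np,cv2
from workcell import observe, read_camera, grip_depth
def ray(c,uv,pose=None):
    K=c['camera_matrix']; u,v=uv
    d=np.array([(u-K[0,2])/K[0,0],-(v-K[1,2])/K[1,1],-1.0])
    if 'mount' in c:
        T=np.eye(4);T[:3,:3]=pose[1];T[:3,3]=pose[0]; M=T@c['mount']
    else: M=np.linalg.inv(c['world_to_cam'])
    return M[:3,3],M[:3,:3]@d
def onz(c,uv,z,pose=None):
    o,d=ray(c,uv,pose); return (o+d*(z-o[2])/d[2])
def proj(c,P,pose=None):
    if 'mount' in c:
        T=np.eye(4);T[:3,:3]=pose[1];T[:3,3]=pose[0]; W=np.linalg.inv(T@c['mount'])
    else: W=c['world_to_cam']
    P=np.atleast_2d(P); q=P@W[:3,:3].T+W[:3,3]; K=c['camera_matrix']
    return np.c_[K[0,2]+K[0,0]*q[:,0]/-q[:,2],K[1,2]-K[1,1]*q[:,1]/-q[:,2]]
def snap(n,name=None,crop=None,k=4):
    s=observe(); c=read_camera(n); pose=(np.array(s['tcp_pos']),np.array(s['tcp_rot']))
    f=c['frame']
    if name:
        np.save(f'pics/{name}.npy',{'c':c,'pose':pose,'s':s},allow_pickle=True)
        g=f
        if crop: x0,y0,x1,y1=crop; g=cv2.resize(f[y0:y1,x0:x1],None,fx=k,fy=k,interpolation=cv2.INTER_CUBIC)
        cv2.imwrite(f'pics/{name}.png',g)
    return c,pose,s
def st():
    s=observe(); print(round(s['t'],2),np.round(s['tcp_pos'],1),np.round(s['tcp_rot'],3).tolist(),np.round(s['contact_force'],1),round(s['opening'],1))
E
python3 - <<'E'
from h import *
snap('scene','sc1',(220,140,400,330),3)
snap('side','si1',(225,130,415,300),4)
snap('wrist','wr1',(140,0,360,150),3)
snap('wrist','wr1b',(180,190,330,360),3)
E
```

```text
(no output)
```

View pics/sc1.png

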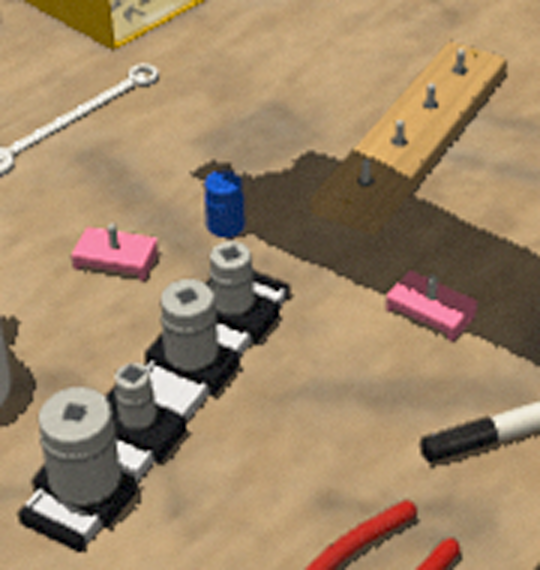

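View pics/si1.png

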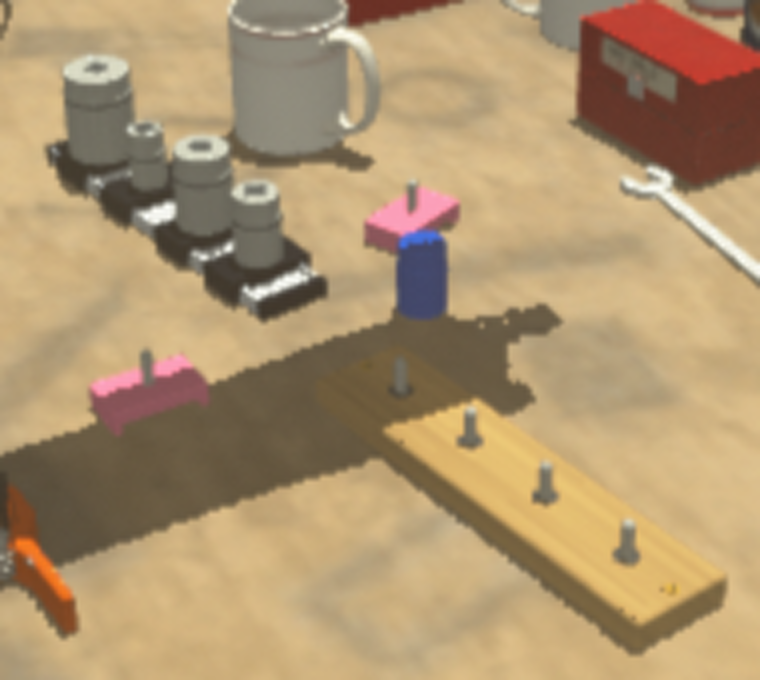

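View pics/wr1b.png

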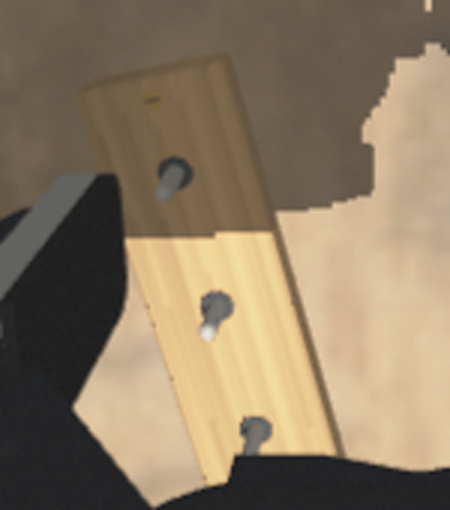

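```bash
python3 - <<'E'
from h import *
sc=np.load('pics/sc1.npy',allow_pickle=True).item()['c'];si=np.load('pics/si1.npy',allow_pickle=True).item()['c']
it={'xl':((75,412),(97,67),79),'s':((133,374),(145,130),58),'l':((187,296),(202,147),71),'m':((232,253),(255,190),64),
'p+90':((365,163),(400,360),39.5),'p+30':((400,124),(470,411),39.5),'p-30':((431,88),(545,466),39.5),'p-90':((462,48),(628,522),39.5)}
for k,(a,b,z) in it.items():
    ua=np.array(a)/3+[220,140]; ub=np.array(b)/4+[225,130]
    oa,da=ray(sc,ua);ob,db=ray(si,ub)
    t=np.linalg.lstsq(np.c_[da,-db],ob-oa,rcond=None)[0]
    print(k,onz(sc,ua,z).round(1),onz(si,ub,z).round(1),'tri',((oa+da*t[0]+ob+db*t[1])/2).round(1))
mug=[(200,279)]
E
```

```text
xl [518.5 256.9  79. ] [521.1 258.8  79. ] tri [519.7 256.8  79.3]
s [531.5 200.1  58. ] [532.4 197.4  58. ] tri [532.8 199.4  56.8]
l [547.7 135.1  71. ] [549.4 134.6  71. ] tri [548.9 134.6  70.6]
m [561.3  78.7  64. ] [563.2  80.6  64. ] tri [561.9  78.8  64.5]
p+90 [577.7 -86.   39.5] [579.7 -91.2  39.5] tri [580.4 -88.6  37.2]
p+30 [ 589.8 -144.4   39.5] [ 592.4 -150.4   39.5] tri [ 593.1 -147.8   36.9]
p-30 [ 602.6 -201.6   39.5] [ 604.8 -209.2   39.5] tri [ 606.2 -205.8   36.2]
p-90 [ 620.2 -267.9   39.5] [ 619.3 -265.6   39.5] tri [ 619.  -266.5   40.5]
```

Candidates (scene pixels): steel sockets XL (245,277), S (264,265), L (282,239), M (297,224), and the blue look-alike (294,208). Clips: four black ones under the sockets, and two pink decoys at (258,224) and (363,242). Only the steel sockets on the rail fit the description. From the robot's left the order is XL, S, L, M, and they go to board y = -90, -30, +30, +90. Next I'll take a close wrist view to check this.

```bash
python3 -m pendant '[[[-0.07,0.085,0],[0,0,0.02]],[[-0.14,0.17,0],[0,0,0.045]],[[-0.21,0.255,0],[0,0,0.0725]],[[-0.28,0.34,0],[0,0,0.0725]],[[-0.34,0.4125,0],[0,0,0.0725]]]' 1
python3 -m pendant '[[[0,0,0],[0,0,0]],[[0,0,0],[0,0,0]]]'
python3 - <<'E'
from h import *
snap('wrist','wr2'); st()
E
```

```text
t: 0.85
tcp_pos: [537.3, 166.6, 231.3]
tcp_rot: [[-0.227, 0.974, -0.0], [0.974, 0.227, 0.0], [0.0, -0.0, -1.0]]
contact_force: [0.0, 0.3, -0.0]
opening: 85.4
t: 1.05
tcp_pos: [536.9, 167.4, 231.6]
tcp_rot: [[-0.229, 0.974, 0.0], [0.974, 0.229, 0.0], [0.0, 0.0, -1.0]]
contact_force: [0.4, -1.0, 0.4]
opening: 85.1
1.1 [537.6 166.3 231.5] [[-0.227, 0.974, 0.0], [0.974, 0.227, 0.0], [0.0, 0.0, -1.0]] [ 0.3 -0.7  0.4] 85.1
```

View pics/wr2.png

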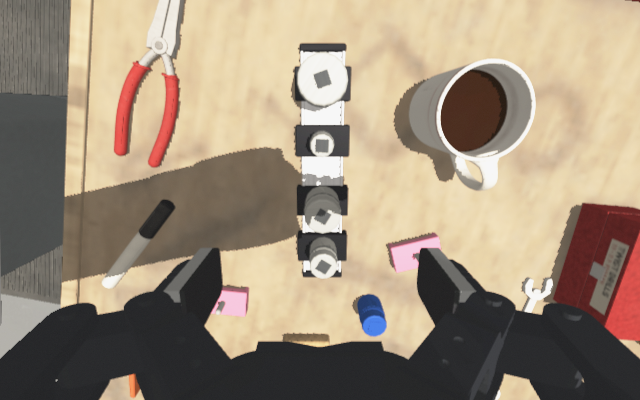

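```bash
python3 - <<'E'
from h import *
D=np.load('pics/wr2.npy',allow_pickle=True).item();c=D['c'];p=D['pose']
cv2.imwrite('pics/wr2z.png',cv2.resize(c['frame'][40:290,280:370],None,fx=3,fy=2.4)) if 0 else cv2.imwrite('pics/wr2z.png',np.hstack([cv2.resize(c['frame'][40:170,270:370],None,fx=4,fy=4,interpolation=cv2.INTER_CUBIC),cv2.resize(c['frame'][160:290,270:370],None,fx=4,fy=4,interpolation=cv2.INTER_CUBIC)]))
for k,u,z in [('xl',(322,79),79),('s',(321,145),58),('l',(322,213),71),('m',(323,266),64),('mug',(472,111),94)]: print(k,onz(c,u,z,p).round(1))
E
```

```text
xl [517.4 255.9  79. ]
s [530.  199.3  58. ]
l [545.7 136.9  71. ]
m [560.6  78.6  64. ]
mug [644.3 258.7  94. ]
```

View pics/wr2z.png

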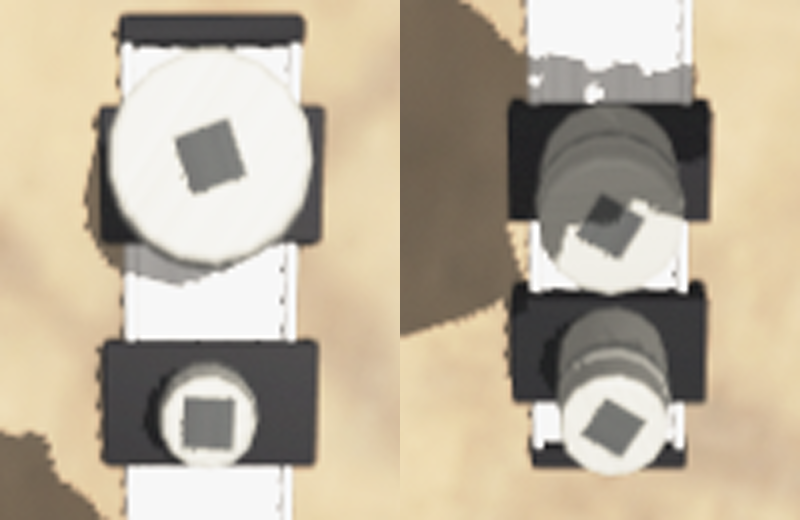

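```bash
python3 -m pendant '[[[-0.024,0.113,0],[0,0,0]],[[-0.0478,0.2255,-0.01],[0,0,0]],[[-0.0478,0.2255,-0.13],[0,0,0]],[[-0.0478,0.2255,-0.25],[0,0,0]],[[-0.0478,0.2255,-0.329],[0,0,0]]]' 1
python3 -m pendant '[[[0,0,0],[0,0,0]],[[0,0,0],[0,0,0]]]'
python3 - <<'E'
from h import *
snap('wrist','wr3'); snap('side','si3',(200,60,400,220),4);st()
E
```

```text
t: 1.6
tcp_pos: [518.4, 254.9, 96.9]
tcp_rot: [[-0.225, 0.974, -0.001], [0.974, 0.225, -0.002], [-0.001, -0.002, -1.0]]
contact_force: [0.3, 0.7, -0.9]
opening: 85.3
t: 1.8
tcp_pos: [519.1, 253.7, 96.9]
tcp_rot: [[-0.224, 0.975, -0.002], [0.975, 0.224, -0.003], [-0.002, -0.003, -1.0]]
contact_force: [0.0, -0.1, 0.0]
opening: 85.4
1.9 [519.9 254.9  98.7] [[-0.224, 0.975, 0.001], [0.975, 0.224, -0.0], [-0.001, 0.001, -1.0]] [ 0.4 -0.1  0.8] 85.6
```

View pics/wr3.png

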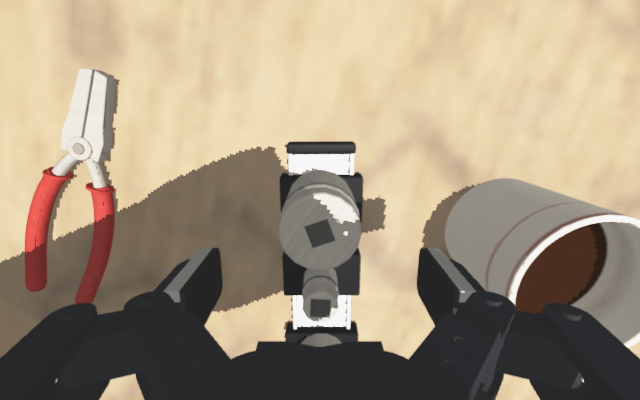

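View pics/si3.png

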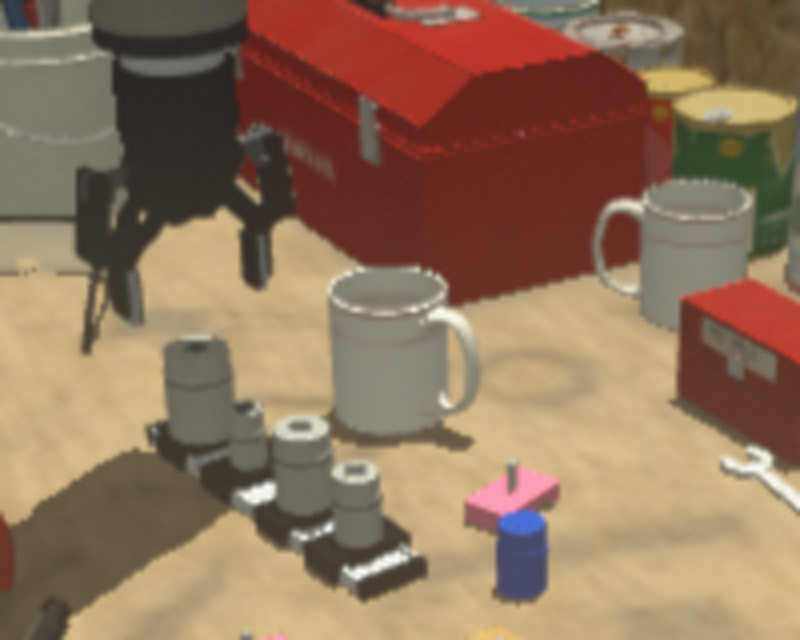

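```bash
python3 - <<'E'
from h import *
D=np.load('pics/wr3.npy',allow_pickle=True).item();c=D['c'];p=D['pose'];print(p[0])
for u in [(320,232),(320,189)]: print(onz(c,u,79,p).round(1))
print(onz(c,(320,308),58,p).round(1))
E
```

```text
[519.12795553 253.71535015  96.8997437 ]
[517.5 257.   79. ]
[512.3 279.6  79. ]
[530.9 199.   58. ]
```

```bash
python3 -m pendant '[[[-0.0025,0.005,-0.08],[0,0,0]],[[-0.0025,0.005,-0.154],[0,0,0]],[[-0.0025,0.005,-0.154],[0,0,0]]]' 1
python3 -m pendant '[[[0,0,0],[0,0,0]],[[0,0,0],[0,0,0]],[[0,0,0],[0,0,0]],[[0,0,0],[0,0,0]],[[0,0,0],[0,0,0]]]' 0 45
python3 -m pendant '[[[0,0,0],[0,0,0]],[[0,0,0],[0,0,0]],[[0,0,0],[0,0,0]]]'
```

```text
t: 2.2
tcp_pos: [518.3, 256.2, 36.0]
tcp_rot: [[-0.224, 0.975, -0.001], [0.975, 0.224, -0.002], [-0.001, -0.001, -1.0]]
contact_force: [0.7, -0.4, -0.1]
opening: 85.4
t: 2.7
tcp_pos: [519.6, 256.9, 38.0]
tcp_rot: [[-0.224, 0.975, 0.002], [0.975, 0.224, -0.0], [-0.001, 0.002, -1.0]]
contact_force: [0.2, -0.6, 10.4]
opening: 44.9
t: 3.0
tcp_pos: [519.7, 256.9, 38.3]
tcp_rot: [[-0.224, 0.975, 0.002], [0.975, 0.224, 0.0], [-0.0, 0.002, -1.0]]
contact_force: [1.4, 0.8, -1.1]
opening: 44.7
```

```bash
python3 -m pendant '[[[0,0,0.03],[0,0,0]],[[0,0,0.09],[0,0,0]],[[0,0,0.19],[0,0,0]],[[0,0,0.3],[0,0,0]],[[0,0,0.31],[0,0,0]]]'
python3 - <<'E'
from h import *
snap('wrist','wr4'); snap('side','si4',(200,60,400,220),4);st()
E
```

```text
t: 3.5
tcp_pos: [521.9, 258.1, 168.4]
tcp_rot: [[-0.224, 0.975, 0.009], [0.975, 0.224, 0.004], [0.002, 0.01, -1.0]]
contact_force: [1.5, 0.8, -2.7]
opening: 44.4
3.6 [520.3 257.2 164.2] [[-0.224, 0.975, 0.005], [0.975, 0.224, 0.002], [0.0, 0.005, -1.0]] [ 0.2 -0.9 -4. ] 44.6
```

View pics/wr4.png

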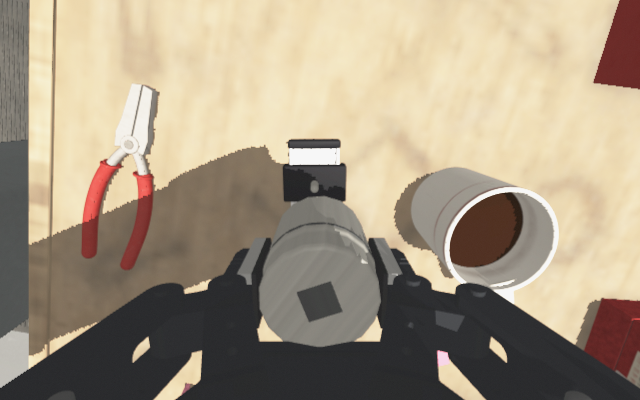

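View pics/si4.png

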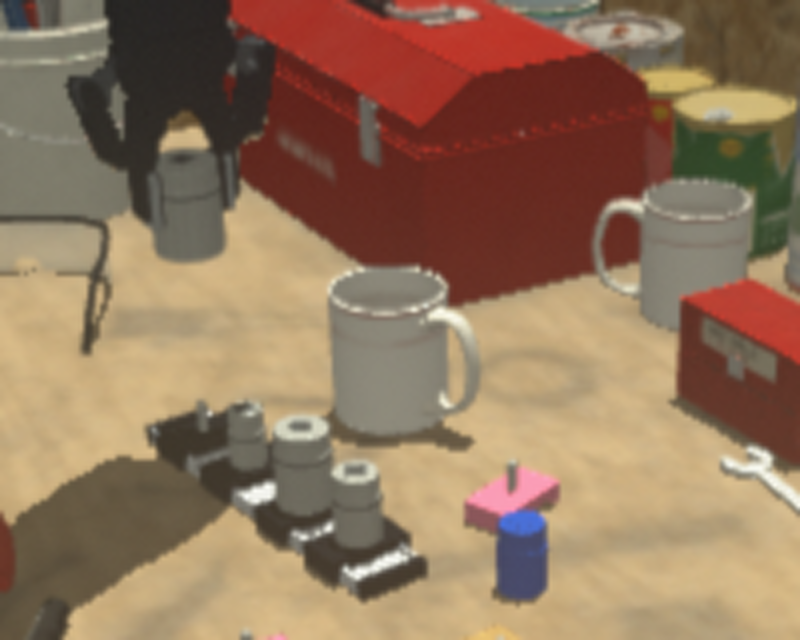

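```bash
python3 - <<'E'
from h import *
sc=np.load('pics/sc1.npy',allow_pickle=True).item()['c'];si=np.load('pics/si1.npy',allow_pickle=True).item()['c']
for u in [(258,150),(337,110),(222,130)]: print('sc',onz(sc,u,0).round(0))
for u in [(447,204),(555,275),(633,243)]: print('si',onz(si,u,0).round(0))
E
```

```text
sc [ 922. -121.    0.]
sc [ 910. -453.    0.]
sc [1090. -123.    0.]
si [901. -97.   0.]
si [ 929. -403.    0.]
si [1159. -394.    0.]
```

```bash
python3 -m pendant '[[[0.02,-0.1,0],[0,0,0]],[[0.042,-0.22,0],[0,0,0]],[[0.064,-0.34,0],[0,0,0]],[[0.086,-0.46,0],[0,0,0]],[[0.108,-0.58,0],[0,0,0]]]'
python3 -m pendant '[[[0.022,-0.12,0],[0,0,0]],[[0.044,-0.24,0],[0,0,0]],[[0.066,-0.36,0],[0,0,0]],[[0.088,-0.48,0],[0,0,0]],[[0.11,-0.58,0],[0,0,0]]]'
```

```text
t: 4.1
tcp_pos: [562.6, 23.2, 163.0]
tcp_rot: [[-0.224, 0.975, 0.003], [0.975, 0.224, 0.001], [0.001, 0.003, -1.0]]
contact_force: [0.5, 0.4, -1.6]
opening: 44.2
t: 4.6
tcp_pos: [605.5, -211.7, 161.4]
tcp_rot: [[-0.223, 0.975, 0.0], [0.975, 0.223, 0.001], [0.001, 0.0, -1.0]]
contact_force: [0.6, 0.1, -2.2]
opening: 44.5
```

```bash
python3 -m pendant '[[[0.017,-0.07,0],[0,0,0]],[[0.034,-0.137,0],[0,0,0]],[[0.034,-0.137,0],[0,0,0]],[[0.034,-0.137,0],[0,0,0]]]'
python3 - <<'E'
from h import *
snap('wrist','wr5'); snap('side','si5',(280,150,440,310),4);snap('scene','sc5',(280,80,440,240),4);st()
E
```

```text
t: 5.0
tcp_pos: [618.1, -266.7, 159.7]
tcp_rot: [[-0.222, 0.975, -0.002], [0.975, 0.222, 0.002], [0.002, -0.002, -1.0]]
contact_force: [0.1, -0.2, -1.8]
opening: 44.3
5.15 [ 618.9 -265.1  160.8] [[-0.224, 0.975, -0.001], [0.975, 0.224, 0.002], [0.002, -0.0, -1.0]] [-0.3 -0.7 -1.6] 44.5
```

View pics/wr5.png

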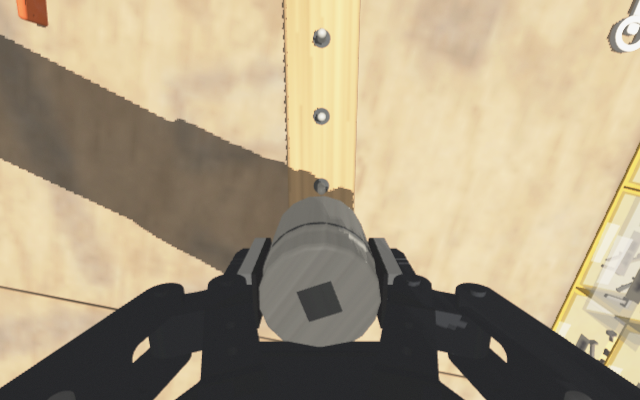

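View pics/si5.png

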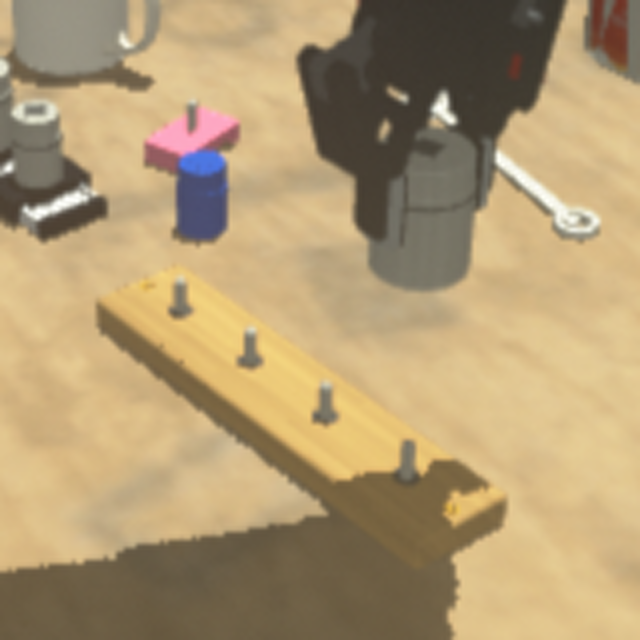

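View pics/sc5.png

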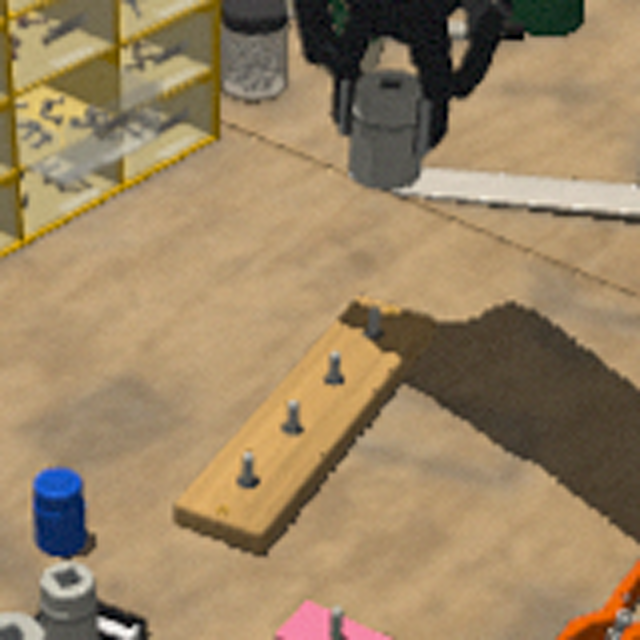

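```bash
python3 - <<'E'
from h import *
sc=np.load('pics/sc5.npy',allow_pickle=True).item()['c'];si=np.load('pics/si5.npy',allow_pickle=True).item()['c']
D=np.load('pics/wr5.npy',allow_pickle=True).item();w=D['c'];p=D['pose'];print(p[0])
S=[(248,454),(293,403),(335,354),(374,308)];T=[(181,280),(250,330),(326,384),(408,442)];Wp=[(321,36),(321,115),(321,184)]
for i in range(4):
    ua=np.array(S[i])/4+[280,80]; ub=np.array(T[i])/4+[280,150]
    oa,da=ray(sc,ua);ob,db=ray(si,ub)
    t=np.linalg.lstsq(np.c_[da,-db],ob-oa,rcond=None)[0]
    print(onz(sc,ua,39.5).round(1),onz(si,ub,39.5).round(1),((oa+da*t[0]+ob+db*t[1])/2).round(1), onz(w,Wp[i],39.5,p).round(1) if i<3 else '')
# socket center now check: bottom edge of held socket in wrist / side
E
```

```text
[ 618.14088835 -266.6903767   159.67568447]
[579.1 -88.9  39.5] [580.2 -91.4  39.5] [580.5 -90.2  38.4] [ 591.8 -151.7   39.5]
[ 591.5 -146.2   39.5] [ 592.8 -149.6   39.5] [ 593.3 -148.    38. ] [ 604.4 -206.6   39.5]
[ 604.7 -204.6   39.5] [ 606.1 -207.9   39.5] [ 606.5 -206.6   38.1] [ 616.7 -260.3   39.5]
[ 618.3 -263.2   39.5] [ 619.3 -265.6   39.5] [ 619.6 -264.7   38.5]
```

```bash
python3 - <<'E'
from h import *
D=np.load('pics/wr5.npy',allow_pickle=True).item();w=D['c']
g=w['frame'][10:210,270:370]; cv2.imwrite('pics/wr5z.png',np.hstack([cv2.resize(g[:70],None,fx=5,fy=5,interpolation=cv2.INTER_CUBIC)[:350],])) 
g2=np.hstack([cv2.resize(g[0:70,20:80],None,fx=4.4,fy=4.4,interpolation=cv2.INTER_CUBIC),cv2.resize(g[75:145,20:80],None,fx=4.4,fy=4.4,interpolation=cv2.INTER_CUBIC),cv2.resize(g[130:200,20:80],None,fx=4.4,fy=4.4,interpolation=cv2.INTER_CUBIC)])
cv2.imwrite('pics/wr5z.png',g2)
E
```

```text
(no output)
```

View pics/wr5z.png

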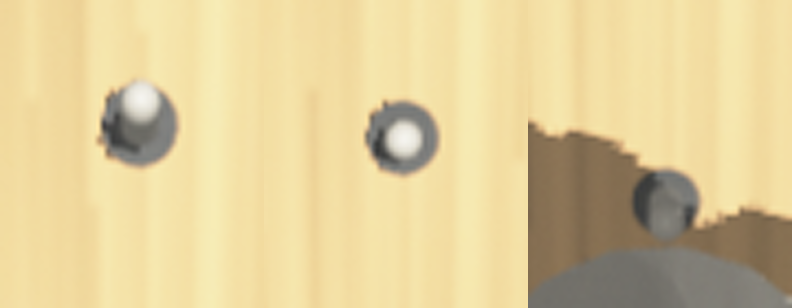

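```bash
python3 - <<'E'
from h import *
D=np.load('pics/wr5.npy',allow_pickle=True).item();w=D['c'];p=D['pose']
p=(np.array([618.5,-266,160.2]),p[1])
for u,z in [((321.8,32.7),39.5),((321.8,38.2),18),((321.8,116.4),39.5),((321.4,186.1),18),((321.3,189.5),39.5)]: print(onz(w,u,z,p).round(1))
E
```

```text
[ 592.3 -148.6   39.5]
[ 592.3 -148.1   18. ]
[ 605.6 -206.8   39.5]
[ 619.  -266.2   18. ]
[ 618.4 -264.2   39.5]
```

```bash
python3 -m pendant '[[[0.001,0.002,-0.08],[0,0,0]],[[0.001,0.002,-0.17],[0,0,0]],[[0.001,0.002,-0.26],[0,0,0]],[[0.001,0.002,-0.285],[0,0,0]],[[0.001,0.002,-0.295],[0,0,0]]]'
python3 -m pendant '[[[0,0,0],[0,0,0]]]'
```

```text
t: 5.65
tcp_pos: [618.9, -263.5, 42.1]
tcp_rot: [[-0.225, 0.974, -0.003], [0.974, 0.225, 0.003], [0.003, -0.002, -1.0]]
contact_force: [0.0, -0.0, -1.4]
opening: 44.8
t: 5.75
tcp_pos: [619.5, -263.4, 43.1]
tcp_rot: [[-0.225, 0.974, -0.002], [0.974, 0.225, 0.002], [0.003, -0.001, -1.0]]
contact_force: [0.7, -0.8, -1.5]
opening: 44.8
```

```bash
python3 -m pendant '[[[0,0,-0.006],[0,0,0]],[[0,0,-0.011],[0,0,0]],[[0,0,-0.011],[0,0,0]]]'
python3 - <<'E'
from h import *
snap('side','si6',(300,150,460,310),4);st()
E
```

```text
t: 6.05
tcp_pos: [619.9, -263.5, 39.3]
tcp_rot: [[-0.225, 0.974, -0.001], [0.974, 0.225, 0.002], [0.002, -0.0, -1.0]]
contact_force: [-0.1, -0.5, -2.3]
opening: 44.6
6.1 [ 619.8 -263.5   39.3] [[-0.225, 0.974, -0.001], [0.974, 0.225, 0.002], [0.002, -0.0, -1.0]] [ 0.5 -0.  -2.2] 44.5
```

View pics/si6.png

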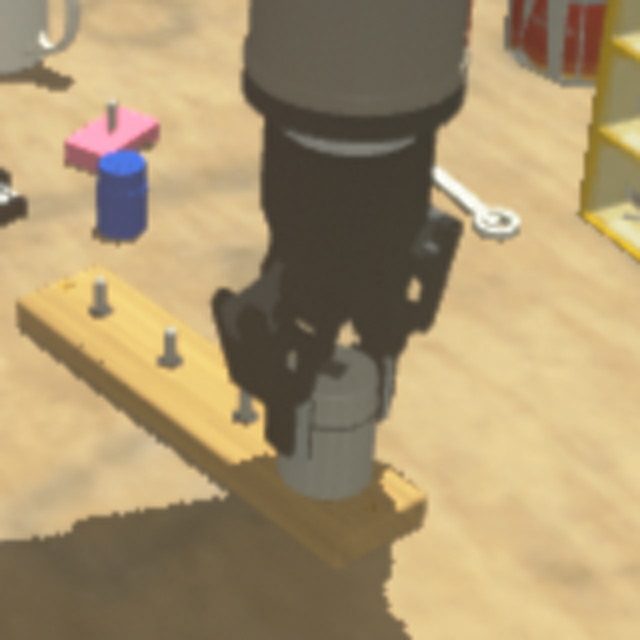

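```bash
python3 -m pendant '[[[0,0,-0.003],[0,0,0]],[[0,0,-0.004],[0,0,0]],[[0,0,-0.004],[0,0,0]]]'
```

```text
t: 6.4
tcp_pos: [620.0, -263.6, 38.3]
tcp_rot: [[-0.225, 0.974, -0.0], [0.974, 0.225, 0.002], [0.002, 0.0, -1.0]]
contact_force: [-2.4, 1.7, 5.8]
opening: 44.5
```

Contact (5.8 N up) at TCP z = 38.3. I'll release and rise.

```bash
python3 -m pendant '[[[0,0,0],[0,0,0]],[[0,0,0],[0,0,0]],[[0,0,0],[0,0,0]],[[0,0,0],[0,0,0]],[[0,0,0.01],[0,0,0]]]' 1
python3 -m pendant '[[[0,0,0.05],[0,0,0]],[[0,0,0.15],[0,0,0]],[[0,0,0.25],[0,0,0]],[[0,0,0.3],[0,0,0]],[[0,0,0.3],[0,0,0]]]'
python3 - <<'E'
from h import *
snap('wrist','wr7');snap('side','si7',(300,150,460,310),4);st()
E
```

```text
t: 6.9
tcp_pos: [619.7, -263.5, 41.9]
tcp_rot: [[-0.225, 0.974, -0.001], [0.974, 0.225, 0.002], [0.002, -0.001, -1.0]]
contact_force: [0.1, -0.5, 0.6]
opening: 85.6
t: 7.4
tcp_pos: [621.3, -264.2, 165.9]
tcp_rot: [[-0.225, 0.974, 0.004], [0.974, 0.225, 0.001], [-0.0, 0.004, -1.0]]
contact_force: [0.5, -1.1, 0.5]
opening: 85.6
7.5 [ 619.7 -263.5  162.3] [[-0.225, 0.974, -0.0], [0.974, 0.225, 0.002], [0.002, -0.0, -1.0]] [-0.1 -0.5  0.1] 85.5
```

View pics/wr7.png

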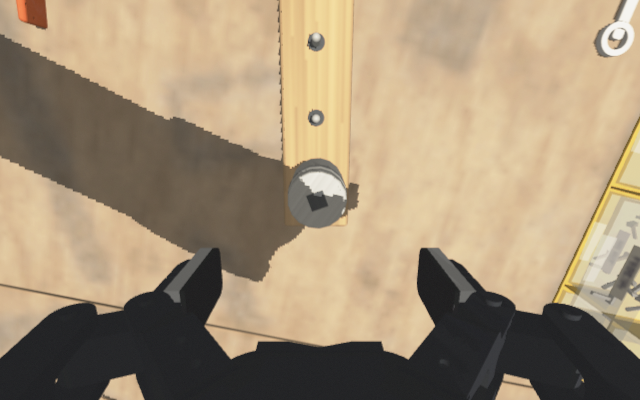

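View pics/si7.png

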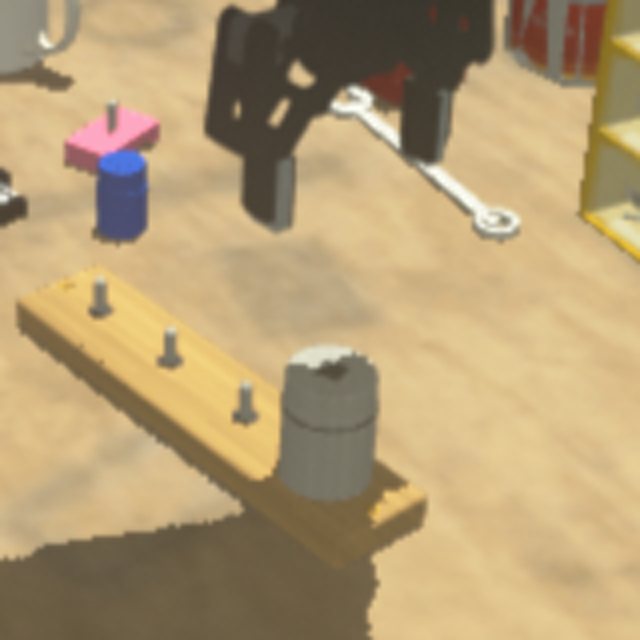

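XL is seated upright on the right-end pin. Next is S.

```bash
python3 -m pendant '[[[-0.02,0.11,0],[0,0,0]],[[-0.043,0.23,0],[0,0,0]],[[-0.066,0.35,0],[0,0,0]],[[-0.089,0.47,0],[0,0,0]],[[-0.111,0.58,0],[0,0,0]]]'
python3 -m pendant '[[[-0.022,0.12,0],[0,0,0]],[[-0.045,0.24,0],[0,0,0]],[[-0.068,0.36,0],[0,0,0]],[[-0.09,0.48,0],[0,0,0]],[[-0.11,0.575,0],[0,0,0]]]'
python3 -m pendant '[[[0,0,0],[0,0,0]]]'
```

```text
t: 8.0
tcp_pos: [573.9, -29.2, 161.1]
tcp_rot: [[-0.226, 0.974, -0.002], [0.974, 0.226, 0.002], [0.003, -0.002, -1.0]]
contact_force: [0.9, 0.7, 0.0]
opening: 85.5
t: 8.5
tcp_pos: [528.4, 203.5, 160.1]
tcp_rot: [[-0.228, 0.974, -0.004], [0.974, 0.228, 0.002], [0.003, -0.003, -1.0]]
contact_force: [0.8, -0.4, 0.0]
opening: 85.7
t: 8.6
tcp_pos: [526.1, 209.1, 159.0]
tcp_rot: [[-0.234, 0.972, -0.006], [0.972, 0.234, 0.003], [0.005, -0.005, -1.0]]
contact_force: [0.4, -0.2, -0.6]
opening: 85.2
```

```bash
python3 -m pendant '[[[0,0,0],[0,0,0]],[[0,0,0],[0,0,0]]]'
python3 - <<'E'
from h import *
c,p,s=snap('wrist','wr8',(250,100,400,300),4);st();print(np.round(p[0],1))
E
```

```text
t: 8.8
tcp_pos: [525.7, 208.7, 158.1]
tcp_rot: [[-0.235, 0.972, -0.007], [0.972, 0.235, 0.003], [0.004, -0.007, -1.0]]
contact_force: [0.0, 0.4, -0.1]
opening: 85.5
8.85 [526.1 208.1 158.4] [[-0.233, 0.972, -0.007], [0.972, 0.233, 0.003], [0.004, -0.006, -1.0]] [-1.  -0.4 -0.4] 85.4
[525.7 208.7 158.1]
```

View pics/wr8.png

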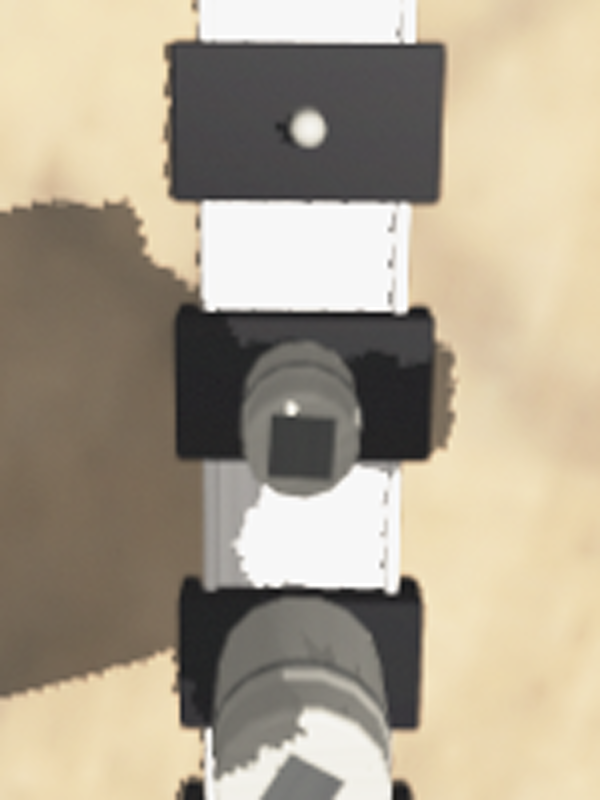

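```bash
python3 - <<'E'
from h import *
D=np.load('pics/wr8.npy',allow_pickle=True).item();w=D['c'];p=D['pose']
p=(np.array([525.9,208.4,158.3]),p[1])
print(onz(w,(325.3,211),58,p).round(1))
R=p[1]; 
# correction rotvec to exact yaw
a=np.deg2rad(13.0);Rt=np.array([[-np.sin(a),np.cos(a),0],[np.cos(a),np.sin(a),0],[0,0,-1]])
print(cv2.Rodrigues(Rt@R.T)[0].ravel()/np.pi)
E
```

```text
[531.1 199.1  58. ]
[-0.0008579  -0.00234479 -0.00315344]
```

```bash
python3 -m pendant '[[[0.0128,-0.023,-0.04],[-0.001,-0.002,-0.003]],[[0.0128,-0.023,-0.12],[-0.001,-0.002,-0.003]],[[0.0128,-0.023,-0.14],[-0.001,-0.002,-0.003]],[[0.0128,-0.023,-0.14],[-0.001,-0.002,-0.003]]]'
```

```text
t: 9.25
tcp_pos: [530.7, 197.7, 101.4]
tcp_rot: [[-0.223, 0.975, -0.003], [0.975, 0.223, -0.002], [-0.001, -0.003, -1.0]]
contact_force: [0.9, 0.3, 1.4]
opening: 85.4
```

```bash
python3 -m pendant '[[[0.001,0.003,-0.08],[0,0,0]],[[0.001,0.003,-0.15],[0,0,0]],[[0.001,0.003,-0.179],[0,0,0]],[[0.001,0.003,-0.179],[0,0,0]]]'
python3 -m pendant '[[[0,0,0],[0,0,0]],[[0,0,0],[0,0,0]],[[0,0,0],[0,0,0]],[[0,0,0],[0,0,0]],[[0,0,0],[0,0,0]]]' 0 45
python3 -m pendant '[[[0,0,0],[0,0,0]],[[0,0,0],[0,0,0]],[[0,0,0],[0,0,0]]]'
```

```text
t: 9.65
tcp_pos: [530.8, 198.7, 29.5]
tcp_rot: [[-0.223, 0.975, -0.004], [0.975, 0.223, -0.002], [-0.001, -0.005, -1.0]]
contact_force: [1.1, 0.3, 0.3]
opening: 85.3
t: 10.15
tcp_pos: [531.2, 198.8, 30.2]
tcp_rot: [[-0.223, 0.975, -0.003], [0.975, 0.223, -0.002], [-0.001, -0.004, -1.0]]
contact_force: [-1.9, -0.6, 8.2]
opening: 21.4
t: 10.45
tcp_pos: [531.3, 198.9, 30.3]
tcp_rot: [[-0.223, 0.975, -0.003], [0.975, 0.223, -0.002], [-0.001, -0.003, -1.0]]
contact_force: [0.3, -0.2, 2.6]
opening: 21.7
```

```bash
python3 -m pendant '[[[0,0,0.03],[0,0,0]],[[0,0,0.09],[0,0,0]],[[0,0,0.19],[0,0,0]],[[0,0,0.29],[0,0,0]],[[0,0,0.33],[0,0,0]]]'
python3 - <<'E'
from h import *
snap('wrist','wr9');snap('side','si9',(200,70,360,230),4);st()
E
```

```text
t: 10.95
tcp_pos: [532.5, 199.4, 166.9]
tcp_rot: [[-0.223, 0.975, 0.001], [0.975, 0.223, 0.0], [-0.0, 0.001, -1.0]]
contact_force: [-0.2, 0.3, -0.7]
opening: 21.4
11.05 [532.6 199.5 165.8] [[-0.223, 0.975, 0.001], [0.975, 0.223, 0.0], [0.0, 0.001, -1.0]] [ 0.4  0.  -1.2] 22.0
```

View pics/wr9.png

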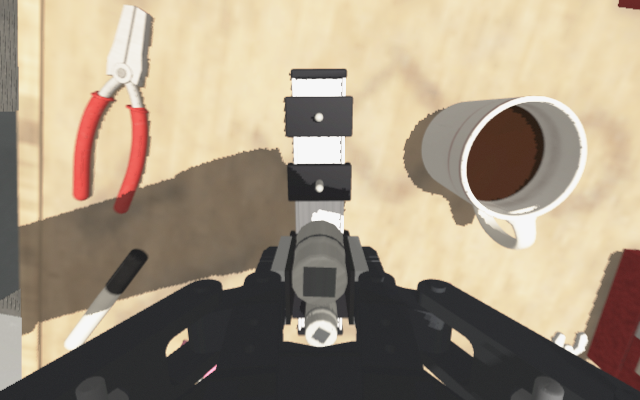

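View pics/si9.png

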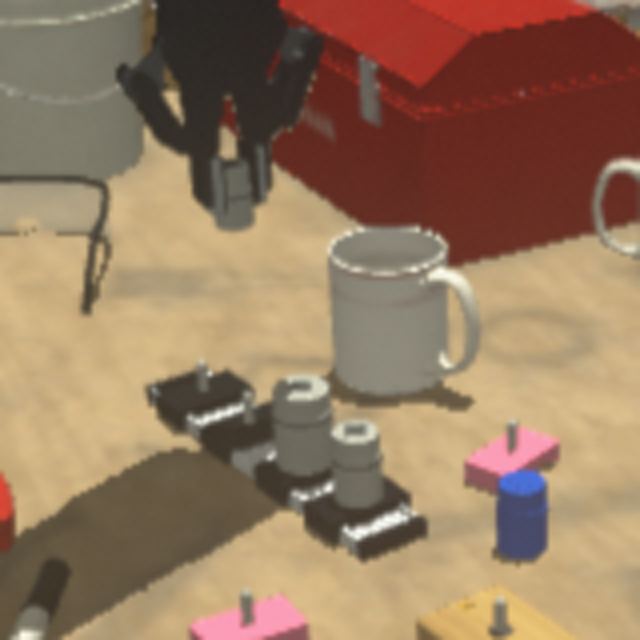

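```bash
python3 -m pendant '[[[0.02,-0.1,0],[0,0,0]],[[0.04,-0.22,0],[0,0,0]],[[0.061,-0.34,0],[0,0,0]],[[0.083,-0.46,0],[0,0,0]],[[0.104,-0.575,0],[0,0,0]]]'
python3 -m pendant '[[[0.022,-0.12,0],[0,0,0]],[[0.044,-0.24,0],[0,0,0]],[[0.064,-0.36,0],[0,0,0]],[[0.076,-0.42,0],[0,0,0]],[[0.076,-0.42,0],[0,0,0]]]'
python3 -m pendant '[[[0,0,0],[0,0,0]],[[0,0,0],[0,0,0]]]'
```

```text
t: 11.55
tcp_pos: [573.7, -32.7, 165.4]
tcp_rot: [[-0.223, 0.975, 0.0], [0.975, 0.223, 0.0], [0.0, 0.0, -1.0]]
contact_force: [0.4, 0.8, -0.1]
opening: 21.5
t: 12.05
tcp_pos: [603.1, -205.4, 164.4]
tcp_rot: [[-0.217, 0.976, -0.001], [0.976, 0.217, -0.001], [-0.001, -0.002, -1.0]]
contact_force: [0.7, 0.5, -1.2]
opening: 21.6
t: 12.25
tcp_pos: [602.6, -204.8, 163.8]
tcp_rot: [[-0.218, 0.976, -0.002], [0.976, 0.218, -0.001], [-0.0, -0.003, -1.0]]
contact_force: [-0.2, -0.2, -0.1]
opening: 22.0
```

```bash
python3 -m pendant '[[[0.008,-0.005,-0.08],[0,0,0.001]],[[0.008,-0.005,-0.19],[0,0,0.001]],[[0.008,-0.005,-0.255],[0,0,0.001]],[[0.008,-0.005,-0.255],[0,0,0.001]],[[0.008,-0.005,-0.255],[0,0,0.001]]]'
python3 - <<'E'
from h import *
snap('scene','sc10',(300,70,440,210),4);snap('side','si10',(310,180,450,320),4);st()
E
```

```text
t: 12.75
tcp_pos: [606.0, -205.9, 62.3]
tcp_rot: [[-0.222, 0.975, -0.003], [0.975, 0.222, -0.001], [-0.0, -0.003, -1.0]]
contact_force: [0.5, -0.4, 0.5]
opening: 22.1
12.85 [ 606.9 -206.6   63.7] [[-0.221, 0.975, -0.0], [0.975, 0.221, -0.001], [-0.001, -0.0, -1.0]] [ 0.1 -0.4 -0.2] 21.7
```

View pics/sc10.png

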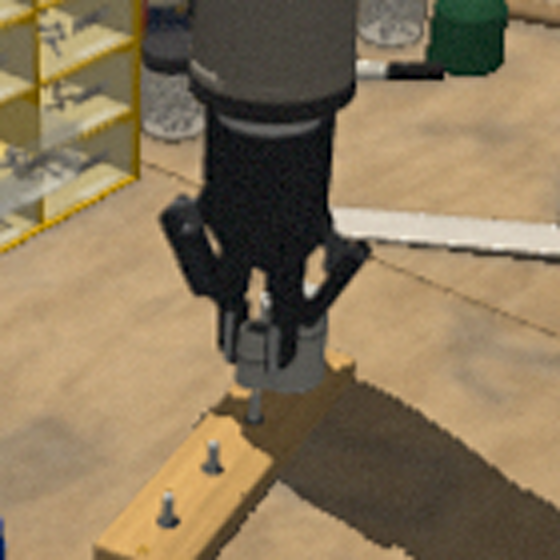

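View pics/si10.png

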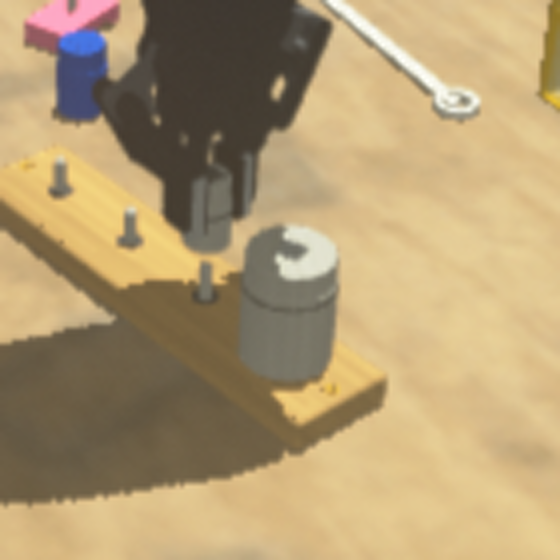

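```bash
python3 -m pendant '[[[-0.001,0,-0.03],[0,0,0]],[[-0.001,0,-0.055],[0,0,0]],[[-0.001,0,-0.072],[0,0,0]],[[-0.001,0,-0.076],[0,0,0]],[[-0.001,0,-0.076],[0,0,0]]]'
python3 -m pendant '[[[0,0,0],[0,0,0]]]'
```

```text
t: 13.35
tcp_pos: [606.3, -206.6, 32.8]
tcp_rot: [[-0.221, 0.975, -0.001], [0.975, 0.221, -0.001], [-0.001, -0.001, -1.0]]
contact_force: [-0.2, 0.3, -0.2]
opening: 21.8
t: 13.45
tcp_pos: [606.4, -206.7, 32.9]
tcp_rot: [[-0.221, 0.975, -0.001], [0.975, 0.221, -0.001], [-0.001, -0.001, -1.0]]
contact_force: [-1.4, -0.7, -0.5]
opening: 21.6
```

```bash
python3 -m pendant '[[[0,0,-0.004],[0,0,0]],[[0,0,-0.007],[0,0,0]],[[0,0,-0.007],[0,0,0]]]'
```

```text
t: 13.75
tcp_pos: [606.6, -206.8, 30.4]
tcp_rot: [[-0.221, 0.975, -0.0], [0.975, 0.221, -0.001], [-0.001, -0.001, -1.0]]
contact_force: [-0.6, 0.4, 1.5]
opening: 22.0
```

```bash
python3 -m pendant '[[[0,0,-0.002],[0,0,0]],[[0,0,-0.002],[0,0,0]],[[0,0,-0.002],[0,0,0]]]'
```

```text
t: 14.05
tcp_pos: [606.7, -206.9, 30.1]
tcp_rot: [[-0.221, 0.975, -0.0], [0.975, 0.221, -0.001], [-0.001, -0.0, -1.0]]
contact_force: [-4.6, 1.3, 8.6]
opening: 22.0
```

Down on the wood (8.6 N). Releasing.

```bash
python3 -m pendant '[[[0,0,0],[0,0,0]],[[0,0,0],[0,0,0]],[[0,0,0],[0,0,0]],[[0,0,0],[0,0,0]],[[0,0,0.01],[0,0,0]]]' 1
python3 -m pendant '[[[0,0,0.05],[0,0,0]],[[0,0,0.15],[0,0,0]],[[0,0,0.25],[0,0,0]],[[0,0,0.32],[0,0,0]],[[0,0,0.32],[0,0,0]]]'
python3 - <<'E'
from h import *
snap('scene','sc11',(300,70,440,210),4);snap('side','si11',(310,180,450,320),4);st()
E
```

```text
t: 14.55
tcp_pos: [606.3, -206.7, 33.8]
tcp_rot: [[-0.221, 0.975, -0.001], [0.975, 0.221, -0.001], [-0.001, -0.001, -1.0]]
contact_force: [-0.7, -0.1, -0.4]
opening: 85.4
t: 15.05
tcp_pos: [608.4, -207.4, 166.5]
tcp_rot: [[-0.221, 0.975, 0.006], [0.975, 0.221, -0.003], [-0.004, 0.005, -1.0]]
contact_force: [-0.4, 0.3, 0.2]
opening: 85.6
15.15 [ 606.5 -206.7  162.4] [[-0.221, 0.975, 0.0], [0.975, 0.221, -0.001], [-0.001, 0.0, -1.0]] [-0.8  0.1 -0.5] 85.2
```

View pics/si11.png

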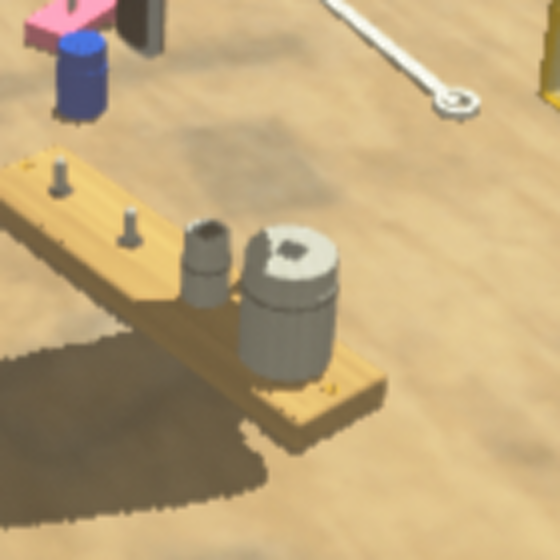

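S is seated. Next is L.

```bash
python3 -m pendant '[[[-0.02,0.1,0],[0,0,0]],[[-0.04,0.21,0],[0,0,0]],[[-0.06,0.32,0],[0,0,0]],[[-0.08,0.43,0],[0,0,0]],[[-0.095,0.54,0],[0,0,0]]]'
python3 -m pendant '[[[-0.02,0.1,0],[0,0,0]],[[-0.04,0.2,0],[0,0,0]],[[-0.051,0.28,0],[0,0,0]],[[-0.051,0.29,0],[0,0,0]],[[-0.051,0.29,0],[0,0,0]]]'
python3 -m pendant '[[[0,0,0],[0,0,0]],[[0,0,0],[0,0,0]]]'
python3 - <<'E'
from h import *
snap('wrist','wr12',(250,100,400,300),4)
st()
E
```

```text
t: 15.65
tcp_pos: [567.0, 10.8, 161.1]
tcp_rot: [[-0.221, 0.975, -0.002], [0.975, 0.221, -0.002], [-0.001, -0.002, -1.0]]
contact_force: [0.8, -0.8, 0.3]
opening: 84.9
t: 16.15
tcp_pos: [545.9, 127.5, 160.1]
tcp_rot: [[-0.223, 0.975, -0.003], [0.975, 0.223, -0.002], [-0.001, -0.004, -1.0]]
contact_force: [0.0, 0.0, 0.1]
opening: 85.1
t: 16.35
tcp_pos: [545.9, 126.1, 159.5]
tcp_rot: [[-0.221, 0.975, -0.004], [0.975, 0.221, -0.003], [-0.002, -0.005, -1.0]]
contact_force: [0.1, -0.7, -0.3]
opening: 85.3
16.4 [546.  126.2 159.7] [[-0.221, 0.975, -0.004], [0.975, 0.221, -0.003], [-0.002, -0.005, -1.0]] [-1.1 -0.7  0.4] 85.1
```

View pics/wr12.png

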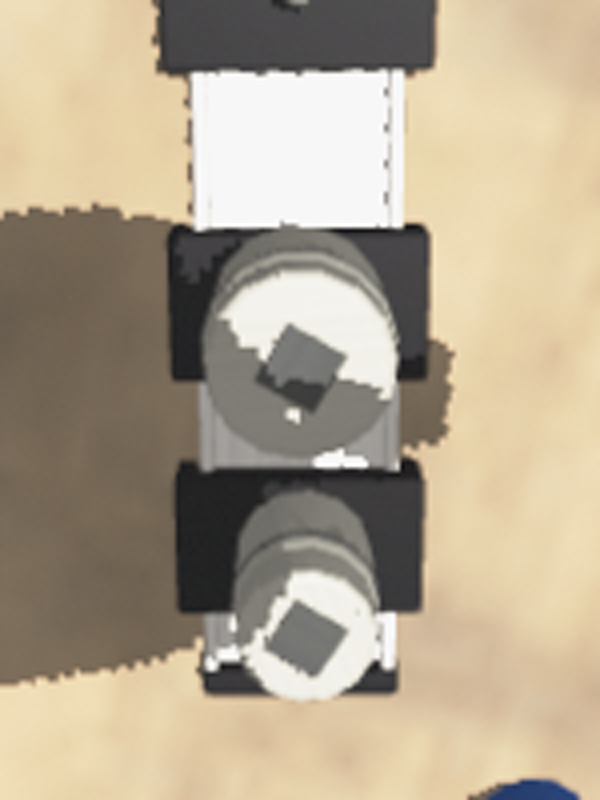

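```bash
python3 - <<'E'
from h import *
D=np.load('pics/wr12.npy',allow_pickle=True).item();w=D['c'];p=D['pose']
print(onz(w,(325.2,191.8),71,p).round(1),onz(w,(326.5,259),64,p).round(1),p[0])
E
```

```text
[546.9 134.   71. ] [560.8  78.8  64. ] [545.86983311 126.08272942 159.52738949]
```

```bash
python3 -m pendant '[[[0.003,0.022,-0.03],[0.001,-0.001,0.001]],[[0.003,0.022,-0.1],[0.001,-0.001,0.001]],[[0.003,0.022,-0.15],[0.001,-0.001,0.001]],[[0.003,0.022,-0.15],[0.001,-0.001,0.001]]]'
```

```text
t: 16.8
tcp_pos: [545.5, 134.5, 96.7]
tcp_rot: [[-0.224, 0.975, -0.005], [0.975, 0.224, -0.001], [0.0, -0.005, -1.0]]
contact_force: [0.3, -1.0, -0.5]
opening: 85.6
```

```bash
python3 -m pendant '[[[0.003,0.002,-0.07],[0,-0.001,0]],[[0.003,0.002,-0.14],[0,-0.001,0]],[[0.003,0.002,-0.157],[0,-0.001,0]],[[0.003,0.002,-0.157],[0,-0.001,0]]]'
python3 -m pendant '[[[0,0,0],[0,0,0]],[[0,0,0],[0,0,0]],[[0,0,0],[0,0,0]],[[0,0,0],[0,0,0]],[[0,0,0],[0,0,0]]]' 0 45
python3 -m pendant '[[[0,0,0],[0,0,0]],[[0,0,0],[0,0,0]],[[0,0,0],[0,0,0]]]'
```

```text
t: 17.2
tcp_pos: [546.5, 135.2, 33.8]
tcp_rot: [[-0.224, 0.975, -0.003], [0.975, 0.224, -0.001], [-0.0, -0.003, -1.0]]
contact_force: [-0.2, 0.8, 0.1]
opening: 85.5
t: 17.7
tcp_pos: [546.8, 135.3, 34.9]
tcp_rot: [[-0.224, 0.975, -0.002], [0.975, 0.224, -0.001], [-0.0, -0.002, -1.0]]
contact_force: [-2.6, -1.3, 12.6]
opening: 36.4
t: 18.0
tcp_pos: [547.0, 135.4, 35.1]
tcp_rot: [[-0.224, 0.975, -0.002], [0.975, 0.224, -0.001], [-0.0, -0.002, -1.0]]
contact_force: [-0.2, 0.2, 2.7]
opening: 36.2
```

```bash
python3 -m pendant '[[[0,0,0.03],[0,0,0]],[[0,0,0.09],[0,0,0]],[[0,0,0.19],[0,0,0]],[[0,0,0.29],[0,0,0]],[[0,0,0.32],[0,0,0]]]'
python3 -m pendant '[[[0,0,0],[0,0,0]]]'
python3 - <<'E'
from h import *
snap('side','si13',(200,70,360,230),4);st()
E
```

```text
t: 18.5
tcp_pos: [548.6, 135.8, 167.9]
tcp_rot: [[-0.224, 0.975, 0.003], [0.975, 0.224, 0.001], [0.0, 0.004, -1.0]]
contact_force: [0.4, 0.2, -2.3]
opening: 36.6
t: 18.6
tcp_pos: [549.2, 136.0, 169.9]
tcp_rot: [[-0.224, 0.975, 0.006], [0.975, 0.224, 0.002], [0.001, 0.006, -1.0]]
contact_force: [0.1, 0.7, -3.2]
opening: 36.0
18.65 [549.1 135.9 169.2] [[-0.224, 0.975, 0.006], [0.975, 0.224, 0.002], [0.001, 0.006, -1.0]] [ 0.2 -0.1 -1.1] 36.2
```

View pics/si13.png

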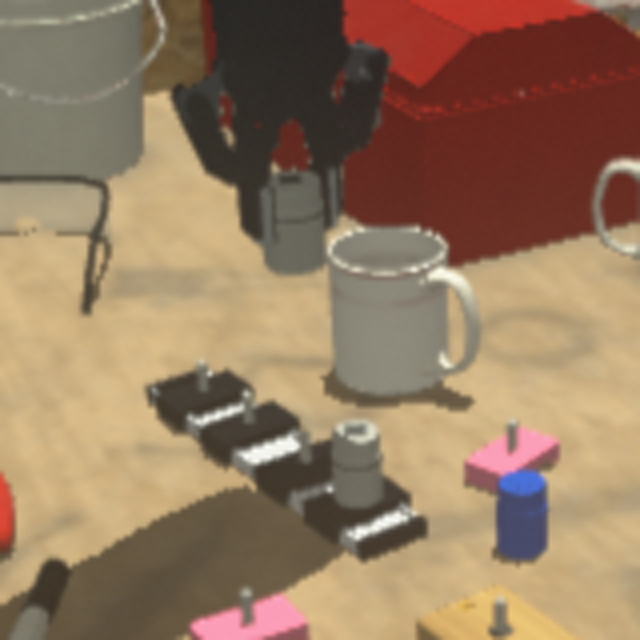

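```bash
python3 -m pendant '[[[0.016,-0.1,0],[0,0.002,0]],[[0.032,-0.21,0],[-0.001,0.002,0]],[[0.048,-0.32,0],[-0.001,0.002,0]],[[0.064,-0.43,0],[-0.001,0.002,0]],[[0.08,-0.53,0],[-0.001,0.002,0]]]'
python3 -m pendant '[[[0.014,-0.08,0],[0,0,0]],[[0.026,-0.15,0],[0,0,0]],[[0.028,-0.17,0],[0,0,0]],[[0.028,-0.17,0],[0,0,0]]]'
python3 -m pendant '[[[0,0,0],[0,0,0]]]'
```

```text
t: 19.15
tcp_pos: [580.2, -78.3, 167.5]
tcp_rot: [[-0.223, 0.975, -0.003], [0.975, 0.223, -0.001], [-0.001, -0.003, -1.0]]
contact_force: [-0.1, 0.8, -1.5]
opening: 36.4
t: 19.55
tcp_pos: [590.5, -147.4, 165.9]
tcp_rot: [[-0.221, 0.975, -0.006], [0.975, 0.221, -0.002], [-0.0, -0.006, -1.0]]
contact_force: [0.3, 0.7, -2.3]
opening: 36.3
t: 19.65
tcp_pos: [590.2, -146.1, 165.0]
tcp_rot: [[-0.222, 0.975, -0.007], [0.975, 0.222, -0.001], [0.001, -0.007, -1.0]]
contact_force: [0.1, 0.8, -2.5]
opening: 36.4
```

```bash
python3 -m pendant '[[[0.006,-0.005,-0.08],[0,-0.002,0.001]],[[0.006,-0.005,-0.19],[0,-0.002,0.001]],[[0.006,-0.005,-0.245],[0,-0.002,0.001]],[[0.006,-0.005,-0.245],[0,-0.002,0.001]],[[0.006,-0.005,-0.245],[0,-0.002,0.001]]]'
python3 - <<'E'
from h import *
snap('scene','sc14',(300,70,440,210),4);snap('side','si14',(310,180,450,320),4);st()
E
```

```text
t: 20.15
tcp_pos: [592.8, -147.0, 67.4]
tcp_rot: [[-0.226, 0.974, -0.001], [0.974, 0.226, -0.001], [-0.0, -0.001, -1.0]]
contact_force: [0.2, 0.3, -0.8]
opening: 36.4
20.25 [ 593.6 -147.7   68.7] [[-0.226, 0.974, 0.002], [0.974, 0.226, -0.001], [-0.001, 0.001, -1.0]] [ 0.1  0.2 -2. ] 36.1
```

View pics/sc14.png

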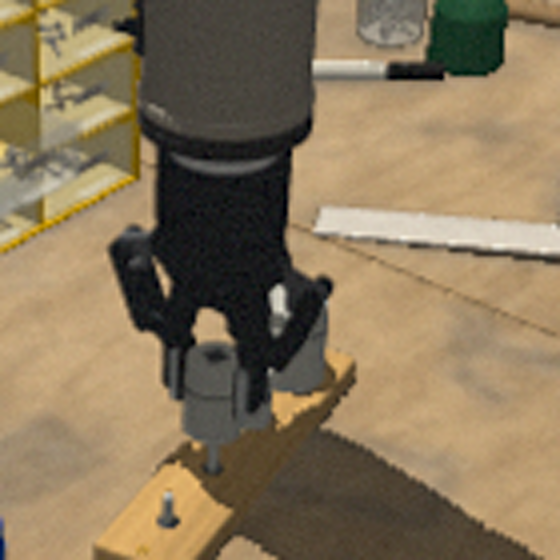

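View pics/si14.png

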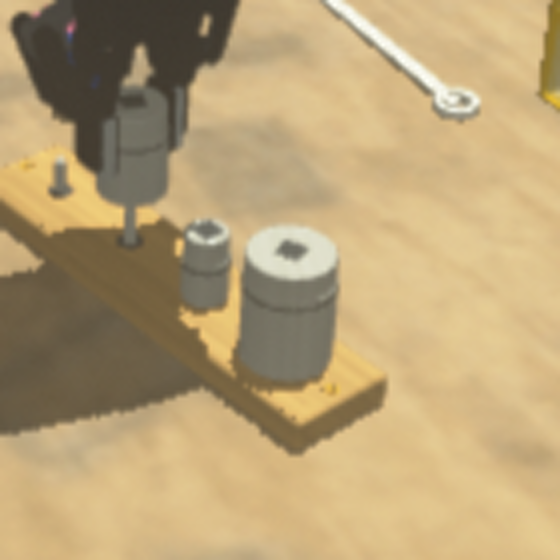

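```bash
python3 -m pendant '[[[-0.001,0,-0.03],[0,0,0]],[[-0.001,0,-0.055],[0,0,0]],[[-0.001,0,-0.072],[0,0,0]],[[-0.001,0,-0.077],[0,0,0]],[[-0.001,0,-0.077],[0,0,0]]]'
python3 -m pendant '[[[0,0,0],[0,0,0]]]'
```

```text
t: 20.75
tcp_pos: [592.9, -147.7, 37.3]
tcp_rot: [[-0.226, 0.974, 0.001], [0.974, 0.226, -0.001], [-0.001, 0.0, -1.0]]
contact_force: [-1.2, -0.2, -2.5]
opening: 36.1
t: 20.85
tcp_pos: [593.1, -147.8, 37.4]
tcp_rot: [[-0.226, 0.974, 0.001], [0.974, 0.226, -0.001], [-0.001, 0.001, -1.0]]
contact_force: [-0.3, -0.2, -0.9]
opening: 36.1
```

```bash
python3 -m pendant '[[[0,0,-0.004],[0,0,0]],[[0,0,-0.007],[0,0,0]],[[0,0,-0.007],[0,0,0]]]'
```

```text
t: 21.15
tcp_pos: [593.3, -147.9, 35.1]
tcp_rot: [[-0.225, 0.974, 0.001], [0.974, 0.225, -0.001], [-0.001, 0.001, -1.0]]
contact_force: [-1.4, -0.3, 3.2]
opening: 36.0
```

```bash
python3 -m pendant '[[[0,0,-0.002],[0,0,0]],[[0,0,-0.002],[0,0,0]]]'
python3 -m pendant '[[[0,0,0],[0,0,0]],[[0,0,0],[0,0,0]],[[0,0,0],[0,0,0]],[[0,0,0],[0,0,0]],[[0,0,0.01],[0,0,0]]]' 1
python3 -m pendant '[[[0,0,0.05],[0,0,0]],[[0,0,0.15],[0,0,0]],[[0,0,0.25],[0,0,0]],[[0,0,0.31],[0,0,0]],[[0,0,0.31],[0,0,0]]]'
python3 - <<'E'
from h import *
snap('side','si15',(310,180,450,320),4);st()
E
```

```text
t: 21.35
tcp_pos: [593.4, -148.0, 35.0]
tcp_rot: [[-0.225, 0.974, 0.002], [0.974, 0.225, -0.001], [-0.001, 0.001, -1.0]]
contact_force: [-4.6, 0.4, 10.1]
opening: 36.3
t: 21.85
tcp_pos: [593.1, -147.9, 38.6]
tcp_rot: [[-0.225, 0.974, 0.001], [0.974, 0.225, -0.001], [-0.001, 0.001, -1.0]]
contact_force: [-0.2, -0.3, 0.2]
opening: 85.1
t: 22.35
tcp_pos: [594.9, -148.3, 166.7]
tcp_rot: [[-0.225, 0.974, 0.007], [0.974, 0.225, -0.002], [-0.003, 0.006, -1.0]]
contact_force: [-0.1, 0.4, -0.5]
opening: 85.6
22.4 [ 594.  -148.1  164.6] [[-0.225, 0.974, 0.004], [0.974, 0.225, -0.001], [-0.002, 0.004, -1.0]] [-0.8  0.  -1.1] 85.5
```

View pics/si15.png

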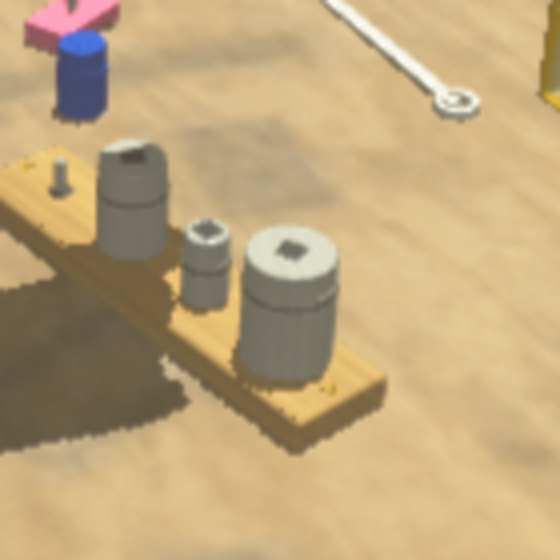

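```bash
python3 - <<'E'
from h import *
sc=np.load('pics/sc1.npy',allow_pickle=True).item()['c'];si=np.load('pics/si1.npy',allow_pickle=True).item()['c']
print('blue base', onz(sc,np.array([225,233])/3+[220,140],0), onz(si,np.array([423,314])/4+[225,130],0))
print('pink', [onz(sc,np.array(u)/3+[220,140],10).round() for u in [(72,262),(90,228),(158,240),(150,270)]])
E
python3 -m pendant '[[[-0.016,0.1,0],[0,0.001,0]],[[-0.032,0.21,0],[0,0.001,0]],[[-0.048,0.32,0],[0,0.001,0]],[[-0.064,0.43,0],[0,0.001,0]],[[-0.076,0.53,0],[0,0.001,0]]]'
python3 -m pendant '[[[0,0,0],[0,0,0]],[[0,0,0],[0,0,0]]]'
python3 - <<'E'
from h import *
snap('wrist','wr16',(250,100,400,300),4)
st()
E
```

```text
blue base [634.07692602  16.81262497   0.        ] [638.29513288   3.47644854   0.        ]
pink [array([689., 126.,  10.]), array([709.,  91.,  10.]), array([658.,  65.,  10.]), array([638.,  92.,  10.])]
t: 22.9
tcp_pos: [562.4, 66.0, 163.7]
tcp_rot: [[-0.226, 0.974, -0.0], [0.974, 0.226, -0.001], [-0.001, -0.001, -1.0]]
contact_force: [0.6, 0.7, 0.0]
opening: 85.8
t: 23.1
tcp_pos: [561.7, 66.9, 162.8]
tcp_rot: [[-0.228, 0.974, -0.002], [0.974, 0.228, -0.002], [-0.001, -0.002, -1.0]]
contact_force: [0.3, -0.2, 0.5]
opening: 85.7
23.15 [562.   65.5 163. ] [[-0.226, 0.974, -0.001], [0.974, 0.226, -0.002], [-0.002, -0.002, -1.0]] [ 0.1 -0.2  0.2] 85.6
```

View pics/wr16.png

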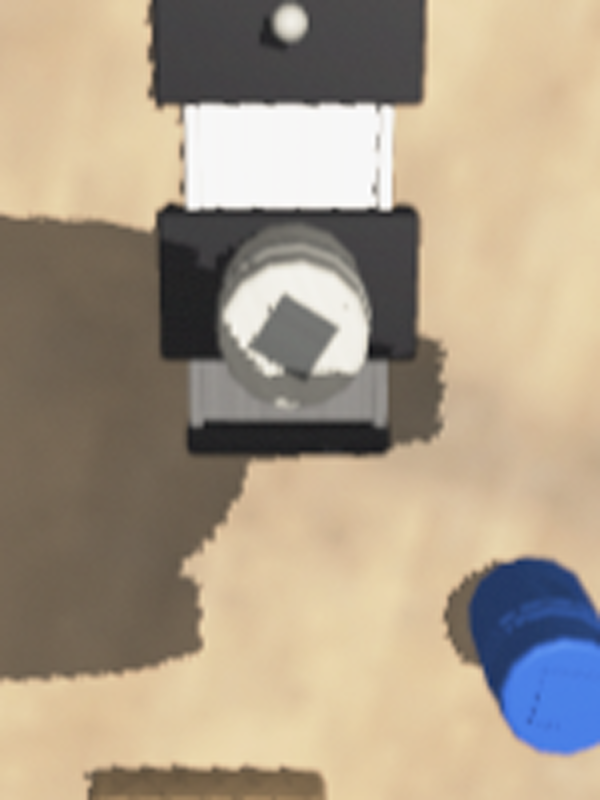

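```bash
python3 - <<'E'
from h import *
D=np.load('pics/wr16.npy',allow_pickle=True).item();w=D['c'];p=D['pose']
print(onz(w,(323.7,183.7),64,(np.array([561.9,66.2,163]),p[1])).round(1),p[0])
E
python3 -m pendant '[[[-0.001,0.03,-0.03],[0,0,0]],[[-0.001,0.031,-0.1],[0,0,0]],[[-0.001,0.031,-0.15],[0,0,0]],[[-0.001,0.031,-0.15],[0,0,0]]]'
```

```text
[561.3  77.5  64. ] [561.70354321  66.92696571 162.84944928]
t: 23.55
tcp_pos: [559.8, 77.0, 99.8]
tcp_rot: [[-0.225, 0.974, -0.006], [0.974, 0.225, -0.003], [-0.002, -0.007, -1.0]]
contact_force: [-0.6, 0.7, 0.5]
opening: 85.3
```

```bash
python3 -m pendant '[[[0.0035,0.003,-0.08],[0.001,-0.002,0]],[[0.0035,0.003,-0.15],[0.001,-0.002,0]],[[0.0035,0.003,-0.172],[0.001,-0.002,0]],[[0.0035,0.003,-0.172],[0.001,-0.002,0]]]'
python3 -m pendant '[[[0,0,0],[0,0,0]],[[0,0,0],[0,0,0]],[[0,0,0],[0,0,0]],[[0,0,0],[0,0,0]],[[0,0,0],[0,0,0]]]' 0 45
python3 -m pendant '[[[0,0,0],[0,0,0]],[[0,0,0],[0,0,0]],[[0,0,0],[0,0,0]]]'
```

```text
t: 23.95
tcp_pos: [560.8, 77.8, 30.5]
tcp_rot: [[-0.224, 0.974, -0.002], [0.974, 0.224, -0.001], [-0.0, -0.002, -1.0]]
contact_force: [-0.0, 0.4, 0.8]
opening: 85.5
t: 24.45
tcp_pos: [561.2, 77.9, 31.4]
tcp_rot: [[-0.224, 0.974, -0.001], [0.974, 0.224, -0.0], [-0.0, -0.001, -1.0]]
contact_force: [-2.0, -0.8, 10.6]
opening: 28.9
t: 24.75
tcp_pos: [561.4, 78.0, 31.6]
tcp_rot: [[-0.225, 0.974, -0.0], [0.974, 0.225, -0.0], [-0.0, -0.0, -1.0]]
contact_force: [-0.6, 0.3, 2.1]
opening: 28.7
```

```bash
python3 -m pendant '[[[0,0,0.03],[0,0,0]],[[0,0,0.09],[0,0,0]],[[0,0,0.19],[0,0,0]],[[0,0,0.29],[0,0,0]],[[0,0,0.31],[0,0,0]]]'
python3 -m pendant '[[[0,0,0],[0,0,0]]]'
python3 - <<'E'
from h import *
snap('side','si17',(220,70,380,230),4);st()
E
```

```text
t: 25.25
tcp_pos: [563.4, 78.3, 160.7]
tcp_rot: [[-0.224, 0.975, 0.006], [0.975, 0.224, 0.001], [-0.0, 0.006, -1.0]]
contact_force: [1.0, -0.2, -0.8]
opening: 28.8
t: 25.35
tcp_pos: [563.9, 78.4, 162.4]
tcp_rot: [[-0.224, 0.975, 0.008], [0.975, 0.224, 0.002], [-0.0, 0.008, -1.0]]
contact_force: [0.2, 0.3, -1.7]
opening: 28.8
25.4 [563.9  78.4 162.1] [[-0.224, 0.975, 0.008], [0.975, 0.224, 0.002], [-0.0, 0.008, -1.0]] [ 0.7  0.6 -0.9] 28.9
```

View pics/si17.png

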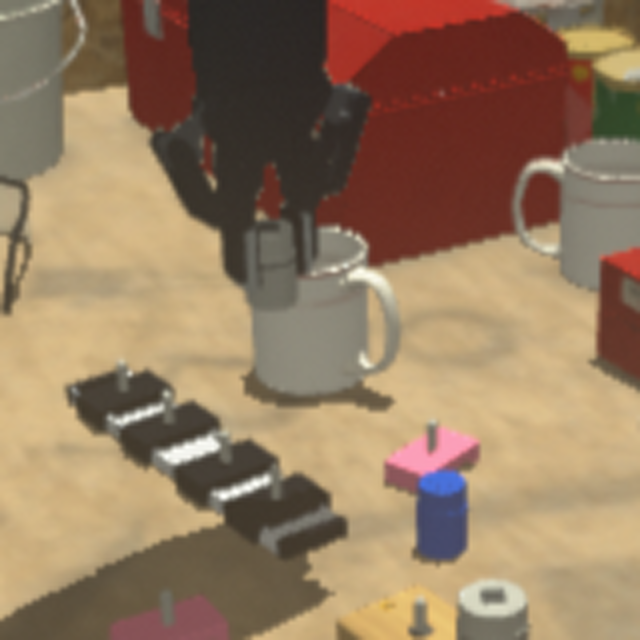

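Shift to the left-end pin: (15.6, -168.2).

```bash
python3 -m pendant '[[[0.01,-0.1,0],[0,0.002,0]],[[0.02,-0.21,0],[0,0.002,0]],[[0.03,-0.32,0],[0,0.002,0]],[[0.038,-0.41,0],[0,0.002,0]],[[0.04,-0.42,0],[0,0.002,0]]]'
python3 -m pendant '[[[0,0,0],[0,0,0]],[[0,0,0],[0,0,0]]]'
```

```text
t: 25.9
tcp_pos: [578.9, -95.0, 160.6]
tcp_rot: [[-0.218, 0.976, -0.0], [0.976, 0.218, -0.0], [0.0, -0.0, -1.0]]
contact_force: [0.9, 0.5, -1.3]
opening: 28.5
t: 26.1
tcp_pos: [578.2, -94.7, 159.5]
tcp_rot: [[-0.218, 0.976, -0.002], [0.976, 0.218, 0.0], [0.001, -0.002, -1.0]]
contact_force: [-0.5, 0.1, -1.4]
opening: 28.8
```

```bash
python3 -m pendant '[[[0.004,0.012,-0.08],[0,0,0.001]],[[0.004,0.012,-0.18],[0,0,0.002]],[[0.004,0.012,-0.236],[0,0,0.002]],[[0.004,0.012,-0.236],[0,0,0.002]],[[0.004,0.012,-0.236],[0,0,0.002]]]'
python3 - <<'E'
from h import *
snap('scene','sc18',(290,90,430,230),4);snap('side','si18',(280,160,420,300),4);st()
E
```

```text
t: 26.6
tcp_pos: [579.9, -88.9, 65.4]
tcp_rot: [[-0.225, 0.974, -0.003], [0.974, 0.225, 0.0], [0.001, -0.003, -1.0]]
contact_force: [1.0, -0.1, -0.4]
opening: 28.6
26.7 [580.7 -89.4  66.6] [[-0.225, 0.974, -0.0], [0.974, 0.225, 0.0], [0.0, -0.0, -1.0]] [-0.9  0.6 -0.2] 28.9
```

View pics/sc18.png

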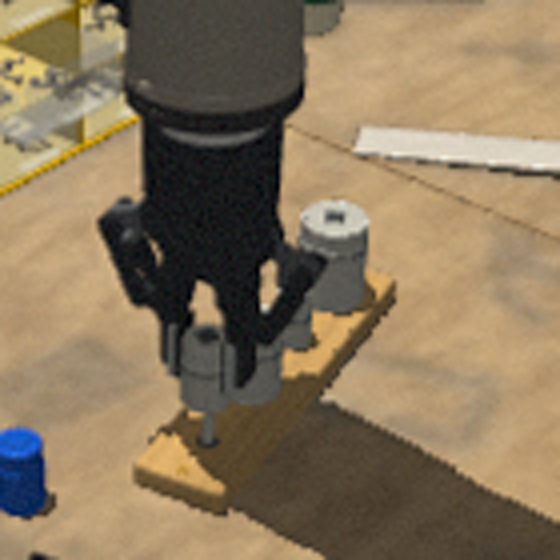

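View pics/si18.png

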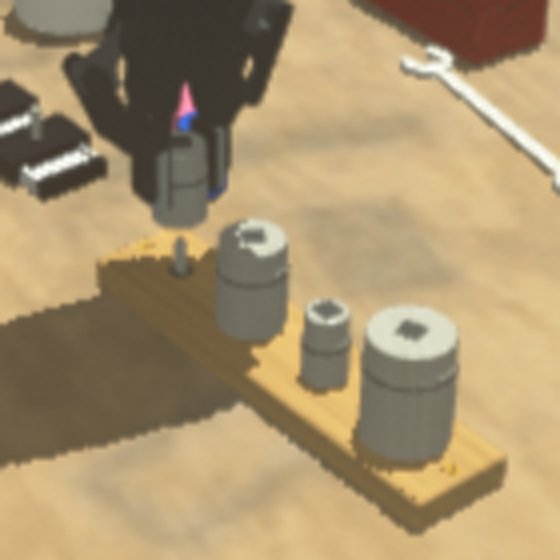

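Centred over the pin in both views. Lowering: 66.6 → 31.6 in total.

```bash
python3 -m pendant '[[[-0.001,0,-0.03],[0,0,0]],[[-0.001,0,-0.055],[0,0,0]],[[-0.001,0,-0.075],[0,0,0]],[[-0.001,0,-0.081],[0,0,0]],[[-0.001,0,-0.081],[0,0,0]]]'
python3 -m pendant '[[[0,0,0],[0,0,0]]]'
```

```text
t: 27.2
tcp_pos: [580.0, -89.5, 33.5]
tcp_rot: [[-0.225, 0.974, -0.002], [0.974, 0.225, 0.0], [0.0, -0.001, -1.0]]
contact_force: [0.8, 0.5, -0.1]
opening: 28.6
t: 27.3
tcp_pos: [580.1, -89.5, 33.6]
tcp_rot: [[-0.225, 0.974, -0.001], [0.974, 0.225, 0.0], [0.0, -0.001, -1.0]]
contact_force: [0.7, 1.3, -1.7]
opening: 28.8
```

```bash
python3 -m pendant '[[[0,0,-0.004],[0,0,0]],[[0,0,-0.006],[0,0,0]],[[0,0,-0.006],[0,0,0]]]'
```

```text
t: 27.6
tcp_pos: [580.3, -89.6, 31.6]
tcp_rot: [[-0.225, 0.974, -0.001], [0.974, 0.225, 0.0], [0.0, -0.001, -1.0]]
contact_force: [0.2, 0.6, 3.3]
opening: 28.6
```

```bash
python3 -m pendant '[[[0,0,-0.002],[0,0,0]],[[0,0,-0.002],[0,0,0]]]'
python3 -m pendant '[[[0,0,0],[0,0,0]],[[0,0,0],[0,0,0]],[[0,0,0],[0,0,0]],[[0,0,0],[0,0,0]],[[0,0,0.01],[0,0,0]]]' 1
python3 -m pendant '[[[0,0,0.05],[0,0,0]],[[0,0,0.15],[0,0,0]],[[0,0,0.25],[0,0,0]],[[0,0,0.36],[0,0,0]],[[0,0,0.38],[0,0,0]]]'
python3 -m pendant '[[[0,0,0],[0,0,0]],[[0,0,0],[0,0,0]]]'
python3 - <<'E'
from h import *
snap('side','si19',(220,90,420,290),3);snap('scene','sc19',(170,60,430,320),2.3);snap('wrist','wr19');st()
E
```

```text
t: 27.8
tcp_pos: [580.4, -89.6, 31.4]
tcp_rot: [[-0.225, 0.974, -0.001], [0.974, 0.225, 0.0], [0.0, -0.001, -1.0]]
contact_force: [-4.7, -0.0, 11.5]
opening: 28.5
t: 28.3
tcp_pos: [580.1, -89.6, 35.1]
tcp_rot: [[-0.225, 0.974, -0.001], [0.974, 0.225, 0.0], [0.0, -0.001, -1.0]]
contact_force: [0.5, -0.0, -0.7]
opening: 85.5
t: 28.8
tcp_pos: [582.2, -89.9, 192.4]
tcp_rot: [[-0.224, 0.975, 0.006], [0.975, 0.224, -0.0], [-0.001, 0.005, -1.0]]
contact_force: [1.1, -1.3, -0.2]
opening: 85.3
t: 29.0
tcp_pos: [582.2, -89.9, 192.3]
tcp_rot: [[-0.224, 0.975, 0.006], [0.975, 0.224, -0.0], [-0.001, 0.006, -1.0]]
contact_force: [0.5, 0.1, 0.3]
opening: 85.3
29.15 [581.5 -89.8 191. ] [[-0.224, 0.975, 0.003], [0.975, 0.224, -0.0], [-0.001, 0.003, -1.0]] [-0.5  0.5 -0.9] 85.7
```

View pics/si19.png

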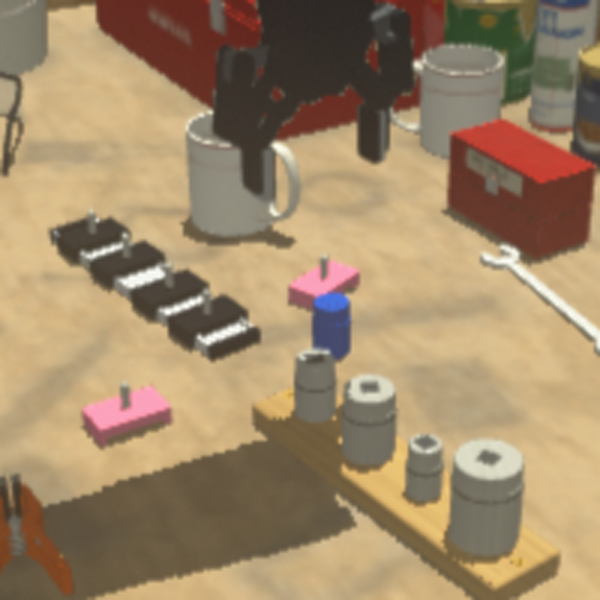

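View pics/sc19.png

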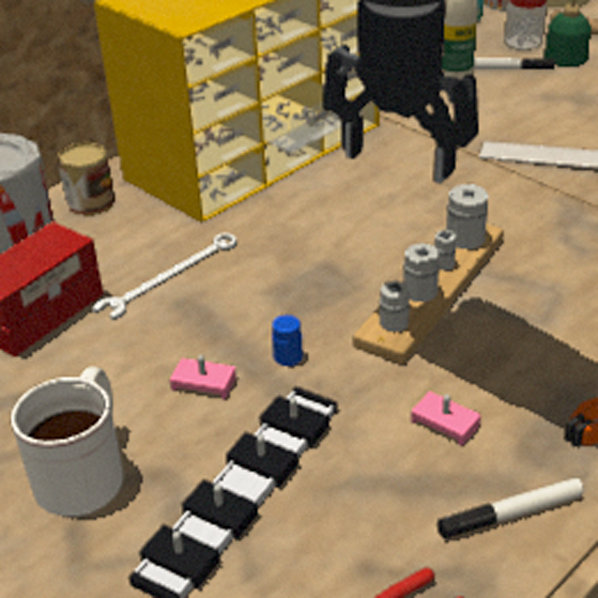

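View pics/wr19.png

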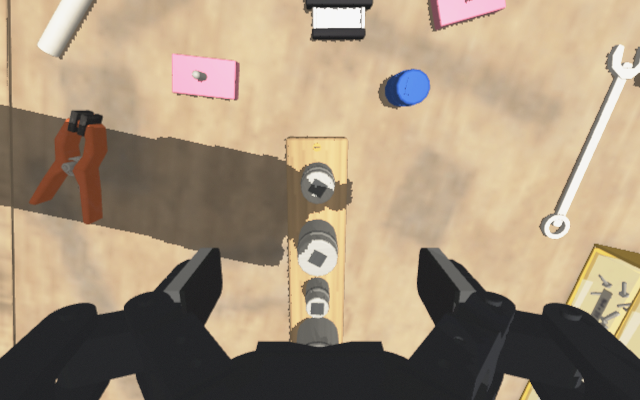

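```bash
python3 - <<'E'
from h import *
for a,b,(x0,y0,x1,y1) in [('sc1','sc19',(170,215,225,285)),('si1','si19',(280,140,322,172))]:
    f=np.load(f'pics/{a}.npy',allow_pickle=True).item()['c']['frame'][y0:y1,x0:x1].astype(int);g=np.load(f'pics/{b}.npy',allow_pickle=True).item()['c']['frame'][y0:y1,x0:x1].astype(int)
    d=abs(f-g).max(2); print(d.max(),(d>40).sum())
sc=np.load('pics/sc19.npy',allow_pickle=True).item()['c'];si=np.load('pics/si19.npy',allow_pickle=True).item()['c']
for n,h,a,b in [('m',46,(394,294),(315,356)),('l',53,(421,257),(370,387)),('s',40,(445,237),(426,443)),('xl',61,(469,195),(488,459))]:
    print(n,onz(sc,np.array(a)/2.3+[170,60],18+h).round(1),onz(si,np.array(b)/3+[220,90],18+h).round(1))
from workcell import finish_job
print(observe()['contact_force']); print(finish_job())
E
```

```text
20 0
121 126
m [574.4 -80.1  64. ] [582.7 -84.8  64. ]
l [ 588.8 -140.5   71. ] [ 595.3 -147.4   71. ]
s [ 604.4 -201.6   58. ] [ 607.6 -205.8   58. ]
xl [ 617.7 -260.2   79. ] [ 619.7 -263.3   79. ]
[-0.52656437  0.51270406 -0.8634625 ]
the job is handed in; nothing more can be done
None
```

The four sockets are on the pin board in reverse order, and the job is handed in at about 29 s of the 112 s allowed. From the robot's left, the rail read XL, S, L, M. On the board, XL is now on the right-end pin, then S, L and M going left.

- **Seating:** Each socket was lowered until the wrist felt the wood (6–12 N upward), at the same height as on its clip to within about 0.3 mm. The last side and scene pictures show all four upright on the board, the gripper open and well clear above it.
- **Positions:** My rough socket-top positions in the last pictures agree with the pins to about 10 mm in the scene view and 6 mm in the side view. The two views disagree by up to about 8 mm, which I put down to reading points off small crops.
- **Mug:** The scene view shows no change round the mug from start to finish. The side-view comparison did show 126 changed pixels, because an open finger stood in front of the mug in the last picture. The mug looks unmoved there.
- **Blue and pink look-alikes:** I never touched them.
- **Gripper readings:** The opening read 1–3.5 mm less than the socket diameters. I took this as a sensor offset, and every grip held without slipping.

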